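# Unstack the labware and lay up the four extraction stations

## Robot

A 6-joint arm with a two-finger parallel gripper is mounted at the origin on the work surface. World frame = base frame: x ahead of the robot, y to its left, z up, the work surface at z = 0. Lengths are in m, angles in rad, forces in N, time in s.
With the tool pointing down it reaches from about 0.3 to 0.95 m from the base axis. Payload 3.1 kg.
Tool frame: the origin (TCP) lies midway between the tips of the shut fingers; the grasp point (between the pads) lies 19 mm behind it; z points along the fingers, y is the direction in which the jaws open and shut (so a half turn about z gives the same grasp; the last joint's range is limited). The gripper opens to 85 mm and grips with 20 to 120 N. Pads are 22 mm wide; open, the fingers measure 114 mm over their backs; the gripper's body (76 mm by 85 mm) begins 54 mm behind the grasp point. The pads swing forward as they close: fully open they stand 13 mm farther back than shut.
Start: joints at [-0.07, 0.308, 1.634, -0, 1.2, -0.07], TCP at [0.625, -0, 0.231] pointing down, gripper open.
Joint ranges: [-3.06, 3.06], [-0.79, 1.96], [0.05, 2.63], [-1.19, 4.34], [0.05, 2.64], [-2.94, 2.94]. Speed limits (rad/s): [2.79, 2.79, 3.14, 3.14, 3.14, 3.14].

## Interface

Orientations are given as a unit quaternion [w, x, y, z].
In Python, from rig import r gives the robot as it stands.
- The arm moves only by the tool apply_moves, never from a script. Its arguments are lists of equal length, an entry for each row: "grip": the finger opening in mm, from 0 to 85.4; "slide": the shift along the tool's x, y, z in mm, a list of three; "angular": the turn, a rotation vector about the tool's x, y, z in rad, a list of three. In form: {"grip": [grip, ...], "slide": [[dx, dy, dz], ...], "angular": [[rx, ry, rz], ...]}. A call has 1 to 8 rows; each row is the pose to reach, as a shift and turn from the pose commanded when the call began, along the tool's axes at that moment; what a row does not reach only later rows make up. A row lasts 1/8 s, in which the tool goes at most 62.5 mm and 10.7 degrees, less where a joint would pass 70% of its speed; a pose out of reach is approached as far as the arm can. A call with a gripper value outside its range is refused whole. The fingers move at their own pace and stop on an object; "force" is the grip in N (left out, the last holds). Time passes only in rows, so rows that repeat a pose let the fingers close. It gives the time, the measured TCP pose, the force and the opening at its end, in the units of the state.
- r.state(): the state, without advancing time (a new reading comes with each control period).
- r.get_image(name): name is "scene" or "side" or "wrist"; returns the picture (480x640x3 uint8, red, green, blue); there is no depth.
- r.camera_model(name): a dict with "fx", "fy", "cx", "cy" (pixels), "k1" (the pictures are not rectified: a ray, as slopes to the right and down, at radius r is drawn at 1 + k1 r^2 times it, then the intrinsics apply), "R" (3x3) and "t" (3): a world point X has camera coordinates R X + t. Camera axes: x right, y down, z forward; pixel columns grow to the right and rows downward; lengths in m; the calibration is good to about 2 mm. A picture is of the moment at which its call begins: read the wrist's pose just before it. camera_model takes no time and is no camera call; for the wrist camera it gives the pose at the moment of the call.
- r.hand_in(): hands the job in, once; it reports no verdict.
Trained networks look in the newest picture that a camera, given by its name, has taken for a name from the list of things; names that differ only in an ending like _2 or _b are one class to them, and where a whole thing is asked for, a point or a joint stands for the part that bears it (a point fixed in the world has none). Each returns a list of dicts, best first, with "conf" (0 to 1); they miss things now and then, are a little off and sometimes report something else, mostly with a low value. They report only what shows in the picture. A call takes as long as a camera call. They do not tell look-alikes from the thing itself.
- r.cut_out(camera, target): "pixels" (480x640 bool, what is visible of it) and "rect" ([left, top, right, bottom] in pixels, round what is visible of it).
- r.tip_of(camera, target): "uv" ([column, row] in pixels: a listed point, or the origin of a listed thing).
The state is a dict: "time_s": time; "q": joint angles; "qd": joint speeds; "joint_torque": joint torques, N m; "position": TCP position; "tcp_rot": TCP orientation; "ft_force": force on the tool from outside, world axes, zero at the start; "wrist_torque": the same for the moment, N m; "grip_width": finger opening in m.
Only numpy, scipy, OpenCV 4.12 (cv2) and the standard library are available. Lean on these libraries where they do the work, as an engineer would, in place of code of your own. Each camera call takes 0.05 s, during which the arm holds its last target.

## Task

Lay up the bench for the extraction run: take the stacked labware apart and stand each piece upright and flat in its own seat - the metal tube block in the dry bath, the four-trough reservoir on the shaker, the white tube rack on the chill plate and the narrow grey strip rack on the magnet stand. Set each piece down, do not drop it, and do not push about or tip the buffer bottle and the beaker; leave the stations with everything released and at rest.

Things in the scene. Friction and masses are not known exactly. Their poses are not given: they have to be found in the camera images.
- tube_block_center (a point): Loose solid aluminium block with 15 tube holes (5 x 3) in its top, 100 long (x) x 62 wide (y) x 48 high (z) mm, about 0.5 kg. Point: its centre, half-way up. Stands on the bench, at the bottom of the three-high pile: one other rack on it and the strip rack on that. Looks the same after a half turn. Goes in the dry bath.
- tube_rack_center (a point): Loose white plastic tube rack with open sides, eight round holes (4 x 2) in its top, 80 long (x) x 46 wide (y) x 42 high (z) mm, about 80 g. Point: its centre, half-way up. At the start one of tube rack and reservoir is in the pile (on the tube block, under the strip rack), the other alone on a closed white carton, 48 high, that stays put. Same after a half turn. Goes on the chill plate.
- reservoir_center (a point): Loose pale grey plastic reservoir, open on top, with four empty troughs, 80 long (x) x 46 wide (y) x 42 high (z) mm, walls 3 mm, about 80 g. Point: its centre, half-way up. At the start one of tube rack and reservoir is in the pile (on the tube block, under the strip rack), the other alone on a closed white carton, 48 high, that stays put. Same after a half turn. Goes on the shaker.
- strip_rack_center (a point): Loose narrow grey plastic rack with one row of eight small holes, 92 long (x) x 24 wide (y) x 28 high (z) mm, about 60 g. Point: its centre, half-way up. The strip rack always lies on top of the three-high pile, lengthwise or up to 40 degrees askew on whichever of the tube rack and the reservoir is there, overhanging it a little. Same after a half turn. Goes on the magnet stand.
- dry_bath_seat (a point): Fixed. Point: middle of the seat surface on which the labware stands; x along the seat's long side, z up. Dry bath: white device 108 wide (y) and 138 long plus a lower console (34 long, 51 high with its display) at its -x end; in its top, 68 mm above the bench, a steel-floored recess 114 (x) x 76 (y), 8 deep, with a closed rim, for the tube block. The seat is 60 mm above the bench.
- shaker_seat (a point): Fixed. Point: middle of the seat surface on which the labware stands; x along the seat's long side, z up. Shaker: cream housing 146 x 112 mm, dial and display on its -x side, with an aluminium platform, black rubber mat and four dark L-shaped corner stops, for the reservoir. The stops stand 6 mm above the mat and enclose 96 (x) x 60 (y); the middle of each side is open. The seat is 64 mm above the bench.
- chill_plate_seat (a point): Fixed. Point: middle of the seat surface on which the labware stands; x along the seat's long side, z up. Chill plate: aluminium plate with cooling fins and a black end block at its -x end, 150 x 88 mm in all; in its top, 42 mm above the bench, a steel-floored recess 96 (x) x 60 (y), 6 deep, with a closed rim, for the tube rack. The seat is 36 mm above the bench.
- magnet_stand_seat (a point): Fixed. Point: middle of the seat surface on which the labware stands; x along the seat's long side, z up. Magnet stand: plain dark slab 130 x 66 mm with two flush steel magnet strips and four aluminium L-shaped corner stops, for the strip rack. The stops stand 7 mm above the top and enclose 106 (x) x 38 (y); the middle of each side is open. The seat is 24 mm above the bench. It does not pull.
- buffer_bottle_center (a point): Bystander: loose clear plastic bottle with white cap, 52 across, 105 high mm, 0.25 kg, on the bench. Point: its centre, half-way up. Stays where it is.
- beaker_center (a point): Bystander: loose open glass beaker, 58 across, 68 high mm, 0.12 kg, on the bench. Point: its centre, half-way up. Stays where it is.
Not all that is in view belongs to the job. Leave any purple look-alike of the part that bears tube_rack_center alone. Leave any green look-alike of the part that bears buffer_bottle_center alone.

How it is judged:
At the end, for the whole second after the job is handed in: Each piece stands upright (0.08 rad) on the floor of its own seat (height within 4 mm), lengthwise along it (0.3 rad), centred within 13 mm, as it does when down between the rims or stops, and at rest. Bottle and beaker stand upright (0.2 rad) within 50 mm of their starting places (horizontal distance between tube_block_center and dry_bath_seat below 0.013 m and z of tube_block_center in the frame of dry_bath_seat between 0.02 and 0.028 m and angle between each of tube_block_center, tube_rack_center, reservoir_center, strip_rack_center's own z axis and vertical below 0.08 rad and angle between the x axis of tube_block_center and the x axis of dry_bath_seat, either way round below 0.3 rad and linear speed of each of tube_block, tube_rack, reservoir, strip_rack below 0.02 m/s and angular speed of each of tube_block, tube_rack, reservoir, strip_rack below 0.2 rad/s and horizontal distance between tube_rack_center and chill_plate_seat below 0.013 m and z of tube_rack_center in the frame of chill_plate_seat between 0.017 and 0.025 m and angle between the x axis of tube_rack_center and the x axis of chill_plate_seat, either way round below 0.3 rad and horizontal distance between reservoir_center and shaker_seat below 0.013 m and z of reservoir_center in the frame of shaker_seat between 0.017 and 0.025 m and angle between the x axis of reservoir_center and the x axis of shaker_seat, either way round below 0.3 rad and horizontal distance between strip_rack_center and magnet_stand_seat below 0.013 m and z of strip_rack_center in the frame of magnet_stand_seat between 0.01 and 0.018 m and angle between the x axis of strip_rack_center and the x axis of magnet_stand_seat, either way round below 0.3 rad and angle between each of buffer_bottle_center, beaker_center's own z axis and vertical below 0.2 rad and distance of each of buffer_bottle_center, beaker_center from where it was at the start of the episode below 0.05 m); the robot touches nothing.
It fails at once if a piece of labware is dropped (falls freely for more than about 25 mm) ((linear speed of tube_block above 0.7 m/s and contact force between the fingers and tube_block below 0.05 N) or (linear speed of tube_rack above 0.7 m/s and contact force between the fingers and tube_rack below 0.05 N) or (linear speed of reservoir above 0.7 m/s and contact force between the fingers and reservoir below 0.05 N) or (linear speed of strip_rack above 0.7 m/s and contact force between the fingers and strip_rack below 0.05 N)).
It fails at once if the bottle or the beaker is tipped or pushed about (angle between any of buffer_bottle_center, beaker_center's own z axis and vertical above 0.5 rad or distance of any of buffer_bottle_center, beaker_center from where it was at the start of the episode above 0.06 m).
It also fails if it takes over 131 s, if anything falls off the work surface, if the arm or the gripper's body presses on something with over 40 N, if the wrist force passes 120 N, or if a joint passes its speed limit or range.

## Working session

There is one attempt and no reset: what is moved stays moved. The work goes in short steps, Python scripts to look and compute and a tool call to move; the robot and the scene stay as the last step left them, time stands still between calls to the robot, and variables do not carry over. Pictures are saved under pics/ and viewed, and the job is handed in when it is done.

Besides the shell and the picture viewer there is one more tool, called as name(argument=value, ...) on one line, values as JSON. apply_moves: Moves the arm, as the interface text tells. Its arguments: {"type":"object","properties":{"grip":{"type":"array","items":{"type":"number"}},"slide":{"type":"array","items":{"type":"array","items":{"type":"number"}}},"angular":{"type":"array","items":{"type":"array","items":{"type":"number"}}},"force":{"type":"number"}},"required":["grip","slide","angular"]}

```bash
ls; mkdir -p pics
python3 - <<'E'
from rig import r
import cv2
print(r.state())
for c in ["scene","side","wrist"]:
    im=r.get_image(c); cv2.imwrite(f"pics/{c}0.png",im[:,:,::-1])
    m=r.camera_model(c); print(c,m)
E
```

```text
pics
{'time_s': 0.0, 'q': array([-6.96939588e-02,  3.09012351e-01,  1.63520960e+00,  1.19196116e-05,
        1.19968206e+00, -6.97033738e-02]), 'qd': array([-1.14536589e-03,  1.31181974e-03,  8.16008247e-05, -1.00902118e-03,
       -2.75219950e-04,  5.90433616e-04]), 'joint_torque': array([ 1.43707580e-04, -4.15252447e+01, -2.76667070e+01, -1.74997494e-04,
        1.01000658e-02, -1.14578896e-05]), 'position': array([6.24171840e-01, 3.78172387e-05, 2.30031515e-01]), 'tcp_rot': array([-0.00087576,  0.70710451,  0.7071081 , -0.0007541 ]), 'ft_force': array([ 0.25684302, -0.00710037,  0.29025608]), 'wrist_torque': array([-0.00414181, -0.01204487, -0.03490113]), 'grip_width': 0.08535198254038585}
scene {'fx': 524.682051793812, 'fy': 524.682051793812, 'cx': 316.4229804936482, 'cy': 241.47841588848016, 'k1': -0.04790688534860144, 'R': array([[ 0.68809045,  0.7255146 ,  0.01265321],
       [ 0.60596846, -0.56494363, -0.56003653],
       [-0.39916632,  0.39302323, -0.82837128]]), 't': array([-0.34349411, -0.30895542,  1.24135428])}
side {'fx': 585.6012383142988, 'fy': 585.6012383142988, 'cx': 329.5684378438589, 'cy': 238.71068396928825, 'k1': -0.06262142890037295, 'R': array([[ 0.95862255, -0.2840913 ,  0.01830132],
       [-0.12111998, -0.46519027, -0.87688538],
       [ 0.2576291 ,  0.83838544, -0.48035101]]), 't': array([-0.53552585,  0.13668869,  1.26216204])}
wrist {'fx': 432.94250974105773, 'fy': 432.94250974105773, 'cx': 319.23219628206533, 'cy': 247.1733749162811, 'k1': 0.00621319521201189, 'R': array([[ 9.99998983e-01, -2.38213412e-04, -1.40616146e-03],
       [ 1.66787845e-04, -9.59653861e-01,  2.81183994e-01],
       [-1.41641007e-03, -2.81183943e-01, -9.59652846e-01]]), 't': array([-0.62481017, -0.03583239,  0.37868364])}
```

View pics/scene0.png

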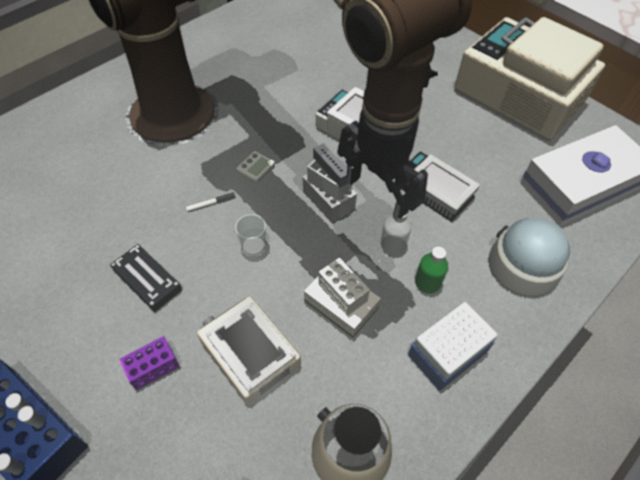

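View pics/side0.png

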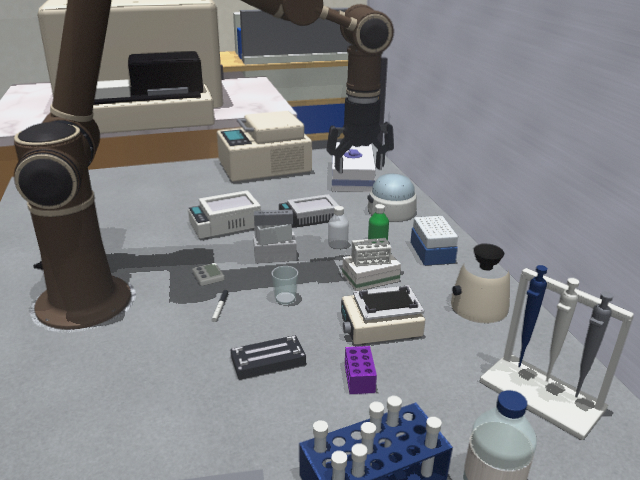

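View pics/wrist0.png

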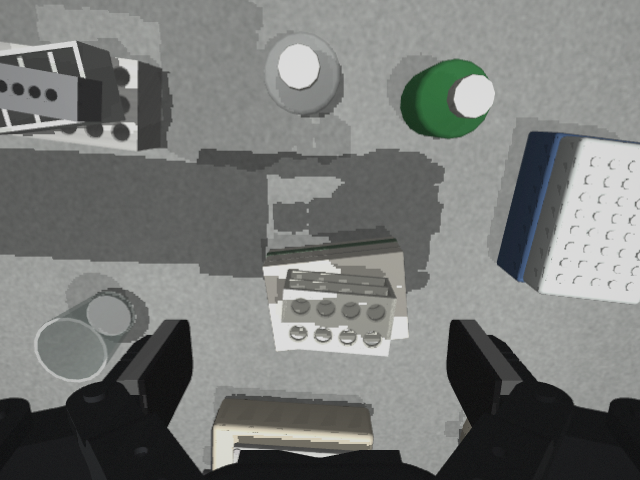

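```bash
cat > h.py <<'E'
from rig import r
import numpy as np, cv2
from scipy.optimize import least_squares
def ray(m,uv):
    x=(uv[0]-m['cx'])/m['fx'];y=(uv[1]-m['cy'])/m['fy']
    d=np.array([x,y]);s=d.copy()
    for _ in range(20): s=d/(1+m['k1']*(s@s))
    R=np.array(m['R']);t=np.array(m['t'])
    v=R.T@np.array([s[0],s[1],1]);return -R.T@t, v/np.linalg.norm(v)
def proj(m,X):
    p=np.array(m['R'])@np.array(X)+m['t'];s=p[:2]/p[2];s=s*(1+m['k1']*(s@s))
    return np.array([m['fx']*s[0]+m['cx'],m['fy']*s[1]+m['cy']])
def onplane(m,uv,z):
    c,v=ray(m,uv);return c+v*(z-c[2])/v[2]
def tri(obs):
    A=np.zeros((3,3));b=np.zeros(3);rs=[ray(m,uv) for m,uv in obs]
    for c,v in rs:
        P=np.eye(3)-np.outer(v,v);A+=P;b+=P@c
    X=np.linalg.solve(A,b)
    return X,[round(1000*np.linalg.norm((np.eye(3)-np.outer(v,v))@(X-c)),1) for c,v in rs]
E
python3 - <<'E'
from h import *
np.set_printoptions(precision=4,suppress=True)
N="tube_block_center tube_rack_center reservoir_center strip_rack_center dry_bath_seat shaker_seat chill_plate_seat magnet_stand_seat buffer_bottle_center beaker_center".split()
M={c:r.camera_model(c) for c in["scene","side","wrist"]}
for n in N:
    o={}
    for c in M:
        d=r.tip_of(c,n)[:2]
        print(n,c,[(np.round(x['uv'],1).tolist(),round(x['conf'],2)) for x in d])
        if d:o[c]=d[0]['uv']
    if 'scene' in o and 'side' in o: print('   SS',*tri([(M[c],o[c]) for c in('scene','side')]))
    if len(o)==3: print('   all',*tri([(M[c],o[c]) for c in o]))
print(r.state()['time_s'])
E
```

```text
tube_block_center scene [([329.6, 188.6], 0.83), ([330.1, 175.7], 0.42)]
tube_block_center side [([275.7, 248.4], 0.73)]
tube_block_center wrist []
   SS [0.4433 0.0904 0.0232] [np.float64(4.6), np.float64(4.6)]
tube_rack_center scene [([149.9, 364.2], 0.66)]
tube_rack_center side [([361.1, 368.4], 0.93), ([371.6, 250.9], 0.92)]
tube_rack_center wrist [([333.3, 313.5], 0.88)]
   SS [ 0.5044 -0.3879  0.0233] [np.float64(1.8), np.float64(1.8)]
   all [ 0.5533 -0.2738 -0.0956] [np.float64(147.7), np.float64(10.5), np.float64(145.9)]
reservoir_center scene [([330.6, 177.7], 0.75)]
reservoir_center side [([274.1, 229.1], 0.94)]
reservoir_center wrist []
   SS [0.4454 0.0882 0.0718] [np.float64(2.8), np.float64(2.8)]
strip_rack_center scene [([330.0, 167.2], 0.82), ([251.2, 344.9], 0.44)]
strip_rack_center side [([276.0, 216.2], 0.66)]
strip_rack_center wrist [([8.2, 88.0], 0.76), ([93.5, 331.1], 0.53)]
   SS [0.4491 0.0812 0.1101] [np.float64(2.2), np.float64(2.2)]
   all [0.4479 0.0864 0.1074] [np.float64(4.5), np.float64(2.0), np.float64(3.4)]
dry_bath_seat scene [([366.0, 116.9], 0.87)
[... 784 characters left out ...]
278.2)]
buffer_bottle_center scene [([433.7, 265.2], 0.85), ([397.3, 230.4], 0.66)]
buffer_bottle_center side [([336.8, 225.0], 0.57), ([375.9, 221.9], 0.57)]
buffer_bottle_center wrist [([302.9, 73.8], 0.97), ([450.3, 98.5], 0.59)]
   SS [ 0.6623  0.16   -0.0063] [np.float64(42.1), np.float64(42.1)]
   all [0.6439 0.1205 0.0219] [np.float64(59.2), np.float64(34.8), np.float64(34.7)]
beaker_center scene [([251.9, 236.2], 0.91)]
beaker_center side [([283.5, 284.1], 0.76), ([271.1, 247.8], 0.43)]
beaker_center wrist [([91.6, 332.0], 0.93)]
   SS [ 0.4262 -0.1016  0.036 ] [np.float64(3.4), np.float64(3.4)]
   all [ 0.4273 -0.1022  0.0361] [np.float64(2.4), np.float64(4.4), np.float64(2.1)]
1.65
```

apply_moves(grip=[85,85,85,85,85,85,85], slide=[[30,-25,-25],[60,-50,-50],[95,-80,-80],[130,-110,-110],[160,-140,-140],[170,-150,-150],[170,-150,-150]], angular=[[0,0,0],[0,0,0],[0,0,0],[0,0,0],[0,0,0],[0,0,0],[0,0,0]])

```text
time_s: 2.52
position: [0.4752, 0.1703, 0.382]
tcp_rot: [0.001, 0.707, 0.708, 0.001]
ft_force: [0.3, -0.5, -1.0]
grip_width: 0.0848
```

```bash
cat > look.py <<'E'
from h import *
import sys,pickle
np.set_printoptions(precision=4,suppress=True)
tag=sys.argv[1]; cams=sys.argv[2].split(','); names=sys.argv[3].split(',') if len(sys.argv)>3 else []
out={}
for c in cams:
    m=r.camera_model(c); im=r.get_image(c); cv2.imwrite(f'pics/{c}_{tag}.png',im[:,:,::-1])
    out[c]=m
    for n in names:
        d=r.tip_of(c,n)[:2]
        print(n,c,[(np.round(x['uv'],1).tolist(),round(x['conf'],2)) for x in d])
pickle.dump(out,open(f'pics/m_{tag}.pkl','wb'))
s=r.state();print(s['time_s'],s['position'],s['tcp_rot'])
E
python3 look.py a wrist tube_block_center,tube_rack_center,reservoir_center,strip_rack_center,dry_bath_seat,chill_plate_seat
```

```text
tube_block_center wrist [([287.9, 275.8], 0.18)]
tube_rack_center wrist [([450.3, 389.8], 0.85)]
reservoir_center wrist [([437.7, 250.4], 0.68), ([286.6, 264.2], 0.63)]
strip_rack_center wrist [([290.0, 276.1], 0.77)]
dry_bath_seat wrist [([209.8, 81.7], 0.57)]
chill_plate_seat wrist [([427.0, 91.6], 0.68)]
2.875 [0.4752 0.1692 0.38  ] [-0.0005  0.7076  0.7066 -0.001 ]
```

View pics/wrist_a.png

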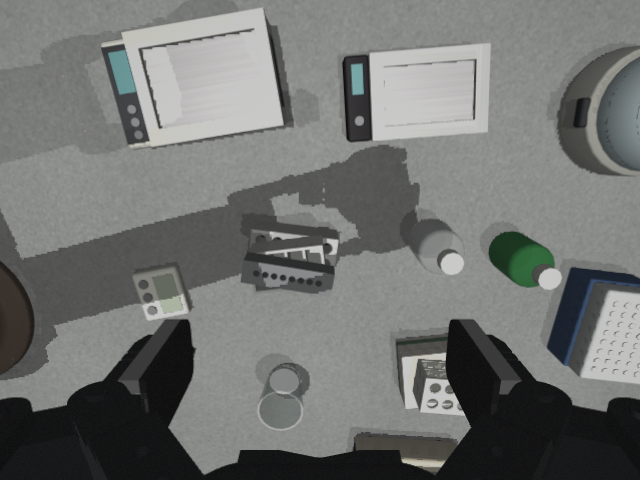

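Run:
```python
import cv2
im=cv2.imread('pics/wrist_a.png')
cv2.imwrite('pics/c1.png',cv2.resize(im[0:160,90:300],None,fx=3.7,fy=3.7,interpolation=cv2.INTER_CUBIC))
cv2.imwrite('pics/c2.png',cv2.resize(im[30:150,335:500],None,fx=4.5,fy=4.5,interpolation=cv2.INTER_CUBIC))
cv2.imwrite('pics/c3.png',cv2.resize(im[210:300,235:350],None,fx=6,fy=6,interpolation=cv2.INTER_CUBIC))
```

```text
(no output)
```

View pics/c1.png

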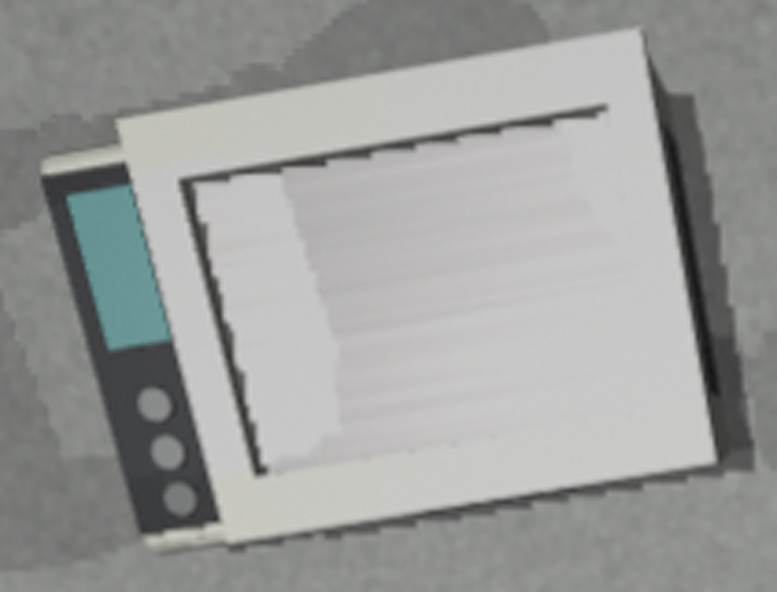

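View pics/c2.png

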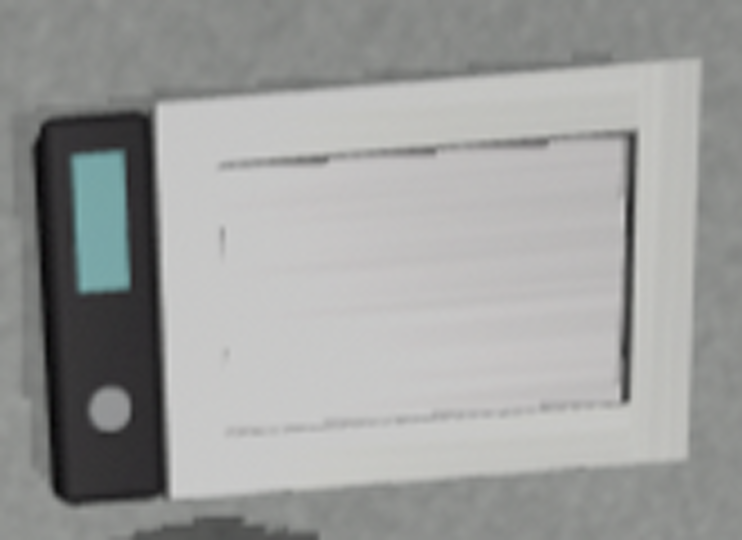

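View pics/c3.png

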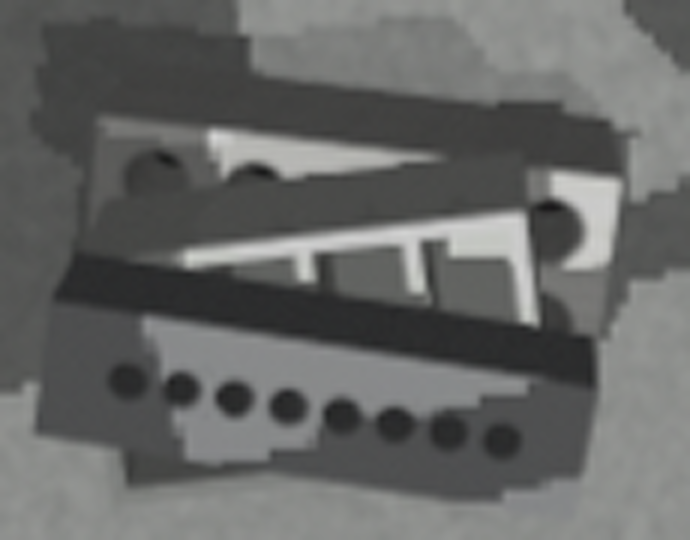

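```bash
cat > meas.py <<'E'
from h import *
import pickle
np.set_printoptions(precision=4,suppress=True)
def pts(tag,c,off,s,P,z):
    m=pickle.load(open(f'pics/m_{tag}.pkl','rb'))[c]
    return np.array([onplane(m,np.array(off)+(np.array(p)+.5)/s-.5,z) for p in P])
def rep(n,P):
    print(n,P[:,:2].tolist() if 0 else '', 'ctr',P.mean(0)[:2])
    for i in range(len(P)):
        d=P[(i+1)%len(P)]-P[i];print('   side %.1f mm ang %.1f deg'%(1000*np.linalg.norm(d),np.degrees(np.arctan2(d[1],d[0]))),P[i][:2])
E
python3 - <<'E'
from meas import *
rep('dry outer',pts('a','wrist',(90,0),3.7,[(118,120),(640,30),(718,462),(228,545)],.068))
rep('dry recess',pts('a','wrist',(90,0),3.7,[(182,180),(606,106),(260,475)],.068))
rep('chill recess',pts('a','wrist',(335,30),4.5,[(220,166),(636,131),(629,404),(228,433)],.042))
rep('chill outer(noblack)',pts('a','wrist',(335,30),4.5,[(157,103),(700,60),(687,458),(170,498)],.042))
rep('strip holes',pts('a','wrist',(235,210),6,[(128,381),(503,440)],.118))
rep('strip top',pts('a','wrist',(235,210),6,[(55,298),(595,386),(582,475),(38,432)],.118))
rep('block',pts('a','wrist',(235,210),6,[(98,118),(620,175),(605,335)],.048))
rep('res',pts('a','wrist',(235,210),6,[(525,212),(540,325)],.090))
E
```

```text
dry outer  ctr [0.364 0.28 ]
   side 137.1 mm ang 8.9 deg [0.2878 0.3225]
   side 107.2 mm ang -80.6 deg [0.4232 0.3438]
   side 138.2 mm ang -170.7 deg [0.4407 0.238 ]
   side 108.2 mm ang 98.8 deg [0.3044 0.2156]
dry recess  ctr [0.3439 0.2896]
   side 112.6 mm ang 9.1 deg [0.3026 0.3084]
   side 134.8 mm ang -137.0 deg [0.4138 0.3262]
   side 75.1 mm ang 99.7 deg [0.3152 0.2343]
chill recess  ctr [0.5928 0.2695]
   side 95.1 mm ang 4.5 deg [0.5432 0.2955]
   side 59.9 mm ang -85.6 deg [0.638  0.3029]
   side 95.1 mm ang -176.0 deg [0.6426 0.2431]
   side 59.2 mm ang 94.3 deg [0.5477 0.2365]
chill outer(noblack)  ctr [0.5928 0.2697]
   side 123.0 mm ang 4.2 deg [0.5283 0.3088]
   side 87.2 mm ang -85.5 deg [0.6509 0.3177]
   side 123.7 mm ang -175.7 deg [0.6577 0.2308]
   side 87.5 mm ang 94.0 deg [0.5344 0.2214]
strip holes  ctr [0.4449 0.091 ]
   side 63.1 mm ang -9.5 deg [0.4138 0.0962]
   side 63.1 mm ang 170.5 deg [0.476  0.0858]
strip top  ctr [0.4453 0.0932]
   side 90.2 mm ang -9.8 deg [0.4024 0.1107]
   side 16.0 mm ang -97.2 deg [0.4913 0.0954]
   side 91.1 mm ang 175.2 deg [0.4892 0.0795]
   side 23.8 mm ang 80.4 deg [0.3985 0.0872]
block  ctr [0.4646 0.1056]
   side 99.3 mm ang -6.4 deg [0.3996 0.1237]
   side 32.2 mm ang -94.4 deg [0.4983 0.1126]
   side 105.4 mm ang 155.8 deg [0.4958 0.0805]
res  ctr [0.4812 0.107 ]
   side 20.9 mm ang -82.6 deg [0.4798 0.1174]
   side 20.9 mm ang 97.4 deg [0.4825 0.0966]
```

apply_moves(grip=[85,85,85,85,85,85,85,85], slide=[[-50,0,0],[-100,0,0],[-155,0,0],[-210,0,0],[-265,0,0],[-310,0,0],[-320,0,0],[-320,0,0]], angular=[[0,0,0],[0,0,0],[0,0,0],[0,0,0],[0,0,0],[0,0,0],[0,0,0],[0,0,0]])

```text
time_s: 3.88
position: [0.4749, -0.1504, 0.3807]
tcp_rot: [-0.001, 0.708, 0.706, 0.0]
ft_force: [-0.5, 0.9, 0.7]
grip_width: 0.0847
```

```bash
python3 look.py b wrist,scene,side tube_rack_center,shaker_seat,magnet_stand_seat
```

```text
tube_rack_center wrist [([342.9, 365.7], 0.91)]
shaker_seat wrist [([439.4, 279.0], 0.94)]
magnet_stand_seat wrist [([221.8, 299.8], 0.62)]
tube_rack_center scene [([343.9, 288.2], 0.71), ([153.7, 364.8], 0.64)]
shaker_seat scene [([251.5, 342.6], 0.74)]
magnet_stand_seat scene [([144.8, 271.0], 0.85)]
tube_rack_center side [([359.6, 365.9], 0.96), ([369.6, 251.5], 0.55)]
shaker_seat side [([386.1, 299.8], 0.8), ([226.2, 205.0], 0.52)]
magnet_stand_seat side [([263.9, 347.5], 0.63)]
4.475 [ 0.4751 -0.1497  0.3813] [0.     0.7069 0.7073 0.    ]
```

View pics/wrist_b.png

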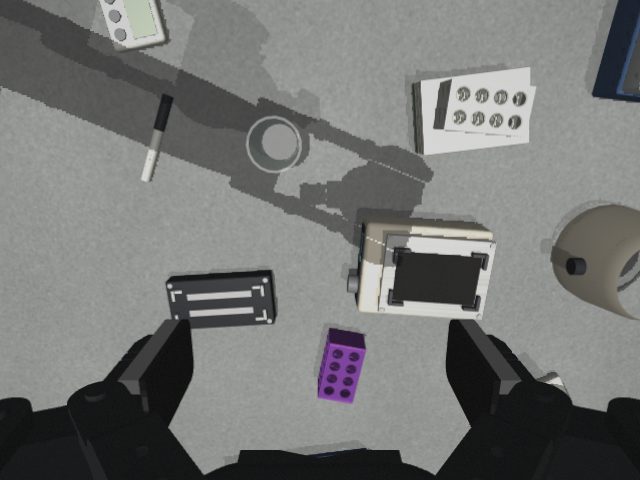

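Run:
```python
import cv2
im=cv2.imread('pics/wrist_b.png')
f=lambda n,y0,y1,x0,x1,s:cv2.imwrite(n,cv2.resize(im[y0:y1,x0:x1],None,fx=s,fy=s,interpolation=cv2.INTER_CUBIC))
f('pics/d1.png',260,335,155,285,6)
f('pics/d2.png',210,330,340,505,4.5)
f('pics/d3.png',60,160,405,545,5)
```

```text
(no output)
```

View pics/d1.png

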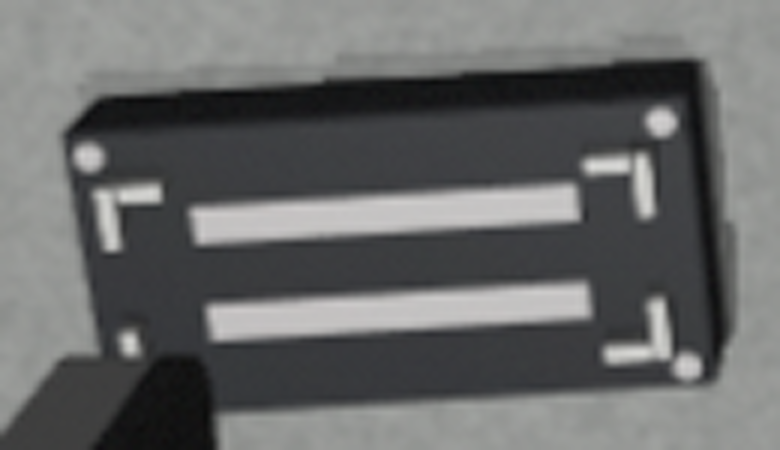

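View pics/d2.png

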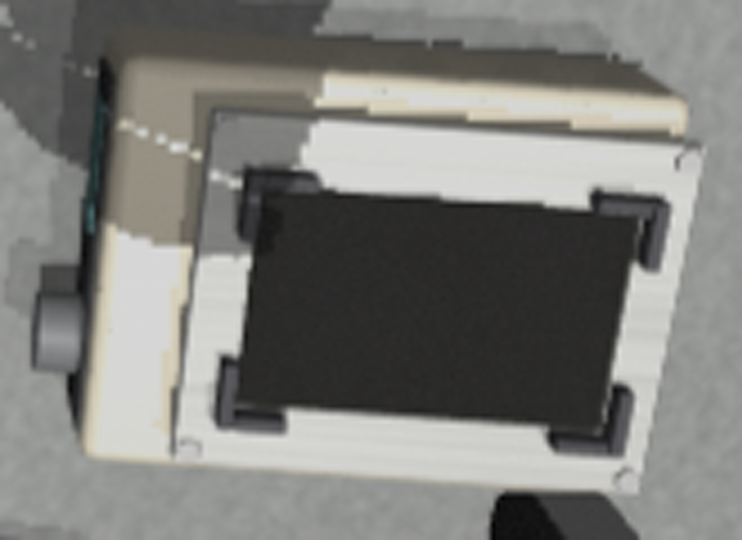

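View pics/d3.png

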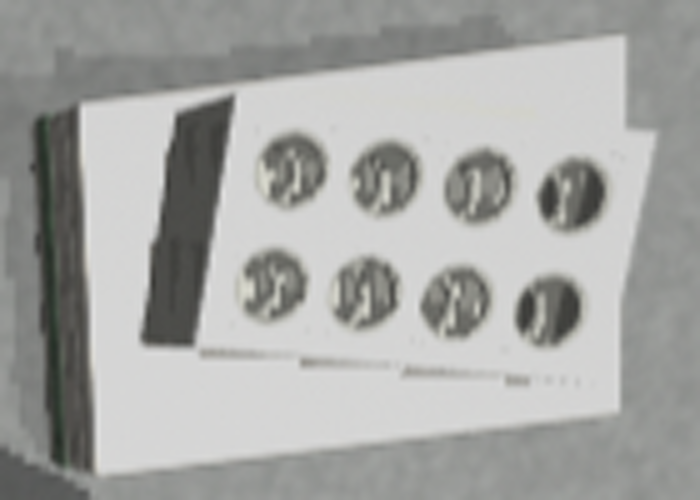

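Run:
```python
from meas import *
rep('mag s1',pts('b','wrist',(155,260),6,[(190,208),(580,183),(580,220),(195,245)],.024))
rep('mag s2',pts('b','wrist',(155,260),6,[(207,305),(590,282),(592,318),(212,342)],.024))
rep('mag screw',pts('b','wrist',(155,260),6,[(89,157),(661,122),(687,367)],.024))
rep('mat',pts('b','wrist',(340,210),4.5,[(262,193),(640,215),(605,425),(238,402)],.064))
rep('plate',pts('b','wrist',(340,210),4.5,[(213,107),(705,147),(635,492),(175,455)],.062))
P=pts('b','wrist',(405,60),5,[(292,170),(386,177),(480,185),(572,193),(550,310),(456,301),(365,292),(273,286)],.090)
rep('rack holes',P)
rep('rack top',pts('b','wrist',(405,60),5,[(235,95),(657,130),(197,347)],.090))
M=pickle.load(open('pics/m_b.pkl','rb'))
for n,a in dict(rack=[('wrist',(342.9,365.7)),('scene',(343.9,288.2)),('side',(369.6,251.5))],shaker=[('wrist',(439.4,279)),('scene',(251.5,342.6)),('side',(386.1,299.8))],mag=[('wrist',(221.8,299.8)),('scene',(144.8,271)),('side',(263.9,347.5))]).items():
    print(n,*tri([(M[c],u) for c,u in a]),*tri([(M[c],u) for c,u in a[:2]]))
A=pickle.load(open('pics/m_a.pkl','rb'))['wrist']
for n,a in dict(dry=[(A,(209.8,81.7)),(M['scene'],(366,116.9)),(M['side'],(228,204.5))],chill=[(A,(427,91.6)),(M['scene'],(444,179)),(M['side'],(314.2,207.8))],strip=[(A,(290,276.1)),(M['scene'],(330,167.2)),(M['side'],(276,216.2))]).items():
    print(n,*tri(a))
```

```text
mag s1  ctr [ 0.3507 -0.2862]
   side 81.0 mm ang 3.8 deg [ 0.3103 -0.2847]
   side 8.2 mm ang -92.6 deg [ 0.3911 -0.2794]
   side 80.3 mm ang -176.1 deg [ 0.3908 -0.2876]
   side 8.3 mm ang 92.2 deg [ 0.3106 -0.293 ]
mag s2  ctr [ 0.3522 -0.3082]
   side 80.4 mm ang 3.6 deg [ 0.312  -0.3065]
   side 8.2 mm ang -89.6 deg [ 0.3922 -0.3015]
   side 80.1 mm ang -176.2 deg [ 0.3923 -0.3097]
   side 8.5 mm ang 92.2 deg [ 0.3123 -0.315 ]
mag screw  ctr [ 0.3702 -0.2868]
   side 118.0 mm ang 3.6 deg [ 0.2906 -0.2734]
   side 55.1 mm ang -86.4 deg [ 0.4083 -0.266 ]
   side 130.2 mm ang 158.6 deg [ 0.4118 -0.321 ]
mat  ctr [ 0.6076 -0.2497]
   side 93.7 mm ang -3.6 deg [ 0.5625 -0.2189]
   side 56.3 mm ang -93.2 deg [ 0.656  -0.2247]
   side 94.0 mm ang 176.1 deg [ 0.6529 -0.2809]
   side 55.7 mm ang 86.5 deg [ 0.5591 -0.2744]
plate  ctr [ 0.6069 -0.249 ]
   side 121.6 mm ang -4.9 deg [ 0.5498 -0.1975]
   side 93.0 mm ang -94.7 deg [ 0.6709 -0.2079]
   side 119.8 mm ang 174.9 deg [ 0.6632 -0.3006]
   side 92.7 mm ang 86.3 deg [ 0.5439 -0.29  ]
rack holes  ctr [ 0.6371 -0.067 ]
   side 17.9 mm
[... 522 characters left out ...]
[ 0.5959 -0.0865]
rack [ 0.5838 -0.1999  0.1927] [np.float64(113.9), np.float64(125.9), np.float64(35.6)] [ 0.5959 -0.1866  0.2608] [np.float64(114.9), np.float64(114.9)]
shaker [ 0.6069 -0.2487  0.0646] [np.float64(3.7), np.float64(0.7), np.float64(4.2)] [ 0.6094 -0.2492  0.0679] [np.float64(0.5), np.float64(0.5)]
mag [ 0.3492 -0.292   0.0274] [np.float64(5.4), np.float64(3.2), np.float64(6.2)] [ 0.3519 -0.2936  0.0261] [np.float64(3.0), np.float64(3.0)]
dry [0.3629 0.2798 0.0578] [np.float64(3.5), np.float64(3.4), np.float64(6.4)]
chill [0.5919 0.2734 0.0329] [np.float64(1.8), np.float64(6.8), np.float64(5.6)]
strip [0.4478 0.0864 0.1061] [np.float64(2.4), np.float64(3.8), np.float64(3.1)]
```

apply_moves(grip=[85,85,85,85,85,70,60,55], slide=[[30,-4,12],[60,-8,25],[90,-12,37],[120,-16,50],[155,-20,62],[190,-24,75],[220,-28,88],[241,-30,100]], angular=[[0,0,0.18],[0,0,0.36],[0,0,0.54],[0,0,0.72],[0,0,0.9],[0,0,1.08],[0,0,1.26],[0,0,1.44]])

```text
time_s: 5.48
position: [0.4447, 0.0922, 0.2809]
tcp_rot: [-0.0, 0.998, 0.063, 0.0]
ft_force: [0.0, -0.3, 0.0]
grip_width: 0.0551
```

apply_moves(grip=[55,55,55,55], slide=[[0,0,20],[0,0,40],[0,0,40],[0,0,40]], angular=[[0,0,0.15],[0,0,0.297],[0,0,0.297],[0,0,0.297]])

```text
time_s: 5.98
position: [0.4456, 0.091, 0.242]
tcp_rot: [-0.0, 0.997, -0.082, 0.001]
ft_force: [0.6, -0.7, 0.7]
grip_width: 0.0552
```

```bash
python3 look.py c wrist strip_rack_center; python3 -c "
from rig import r
print(r.state()['q'])"
```

```text
strip_rack_center wrist [([319.3, 235.5], 0.91)]
6.075 [0.4459 0.091  0.2425] [-0.0002  0.9966 -0.0825  0.0011]
[ 1.05477168e-01 -4.09067022e-02  2.00617680e+00  4.67178954e-05
  1.17416315e+00  1.84145982e+00]
```

View pics/wrist_c.png

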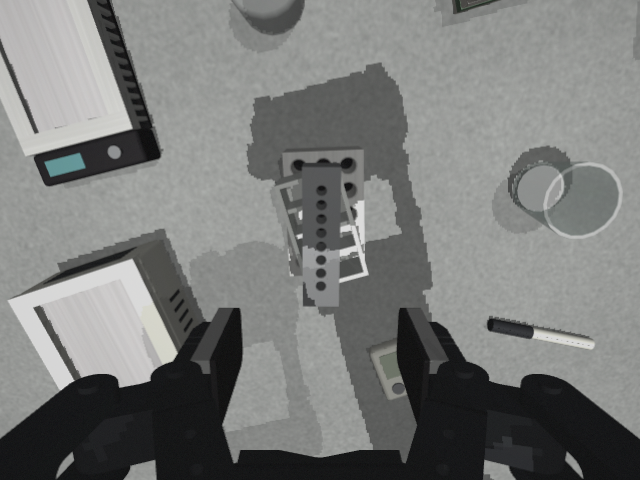

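Run:
```python
import cv2
im=cv2.imread('pics/wrist_c.png')
cv2.imwrite('pics/e1.png',cv2.resize(im[140:315,255:385],None,fx=4.4,fy=4.4,interpolation=cv2.INTER_CUBIC))
```

```text
(no output)
```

View pics/e1.png

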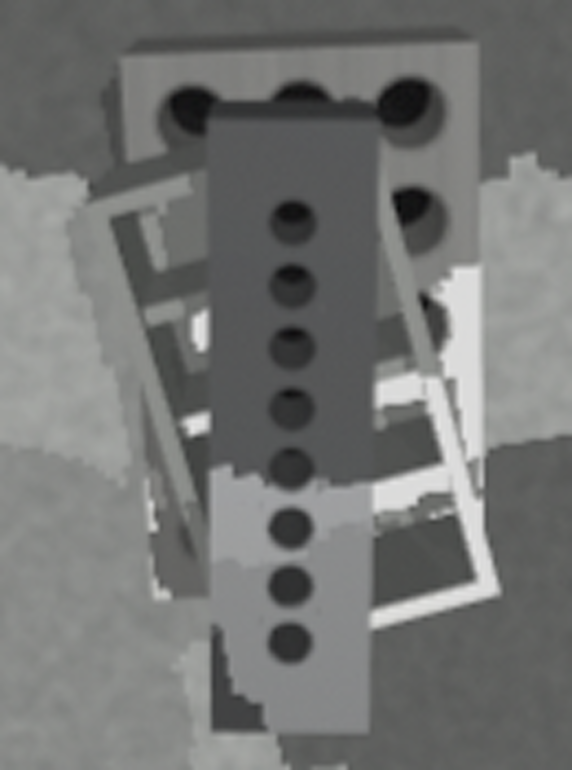

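Run:
```python
from meas import *
f=lambda P,z:pts('c','wrist',(255,140),4.4,P,z)
rep('strip holes',f([(293,222),(291,643)],.118))
rep('strip top',f([(207,118),(381,118),(370,733),(210,733)],.118))
rep('res corners',f([(83,212),(498,592)],.090))
rep('res left edge,right edge',f([(83,212),(190,540)],.090))
rep('res right edge',f([(498,592),(388,180)],.090))
rep('block',f([(122,55),(478,40),(484,450),(160,598)],.048))
```

```text
strip holes  ctr [0.4449 0.0906]
   side 63.2 mm ang 170.4 deg [0.4761 0.0853]
   side 63.2 mm ang -9.6 deg [0.4138 0.0959]
strip top  ctr [0.4448 0.0906]
   side 24.0 mm ang -99.4 deg [0.4922 0.0947]
   side 92.2 mm ang 170.4 deg [0.4883 0.071 ]
   side 24.3 mm ang 80.6 deg [0.3974 0.0864]
   side 92.2 mm ang -9.8 deg [0.4014 0.1104]
res corners  ctr [0.4424 0.0902]
   side 91.0 mm ang -142.7 deg [0.4786 0.1177]
   side 91.0 mm ang 37.3 deg [0.4062 0.0627]
res left edge,right edge  ctr [0.451  0.1143]
   side 55.7 mm ang -172.9 deg [0.4786 0.1177]
   side 55.7 mm ang 7.1 deg [0.4233 0.1109]
res right edge  ctr [0.441  0.0665]
   side 70.0 mm ang 6.4 deg [0.4062 0.0627]
   side 70.0 mm ang -173.6 deg [0.4758 0.0704]
block  ctr [0.452  0.0859]
   side 61.5 mm ang -97.1 deg [0.4988 0.1113]
   side 73.5 mm ang 173.1 deg [0.4912 0.0503]
   side 66.5 mm ang 106.3 deg [0.4183 0.0591]
   side 99.8 mm ang -6.7 deg [0.3996 0.1229]
```

apply_moves(grip=[50,50,50,50,50,50], slide=[[0,0,35],[0,0,75],[0,0,115],[0,0,138],[0,0,146],[0,0,146]], angular=[[0,0,0],[0,0,0],[0,0,0],[0,0,0],[0,0,0],[0,0,0]], force=40)

```text
time_s: 6.82
position: [0.4456, 0.091, 0.0957]
tcp_rot: [-0.0, 0.997, -0.083, 0.0]
ft_force: [0.3, 0.1, -0.2]
grip_width: 0.0498
```

apply_moves(grip=[10,10,10,10,10,10], slide=[[0,0,0],[0,0,0],[0,0,0],[0,0,0],[0,0,0],[0,0,0]], angular=[[0,0,0],[0,0,0],[0,0,0],[0,0,0],[0,0,0],[0,0,0]])

```text
time_s: 7.58
position: [0.4465, 0.0911, 0.0968]
tcp_rot: [-0.0, 0.997, -0.083, 0.002]
ft_force: [0.1, -0.9, 5.9]
grip_width: 0.0235
```

apply_moves(grip=[10,10,10,10,10,10], slide=[[0,0,-10],[0,0,-30],[0,0,-60],[0,0,-90],[0,0,-105],[0,0,-105]], angular=[[0,0,0],[0,0,0],[0,0,0],[0,0,0],[0,0,0],[0,0,0]])

```text
time_s: 8.32
position: [0.4457, 0.0911, 0.2013]
tcp_rot: [-0.0, 0.997, -0.083, 0.001]
ft_force: [-0.4, -0.1, -0.3]
grip_width: 0.023
```

```bash
python3 look.py d wrist,side
```

```text
8.425 [0.4441 0.0909 0.1993] [ 0.0002  0.9965 -0.083  -0.0009]
```

View pics/wrist_d.png

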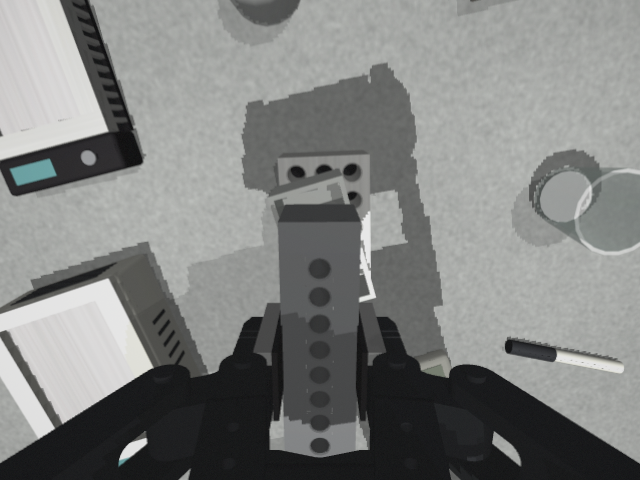

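apply_moves(grip=[10,10,10,10,10,10,10,10], slide=[[-2,30,0],[-6,85,0],[-10,145,0],[-15,205,0],[-20,265,0],[-24,325,5],[-27,378,20],[-28,398,40]], angular=[[0,0,0],[0,0,-0.03],[0,0,-0.07],[0,0,-0.11],[0,0,-0.15],[0,0,-0.19],[0,0,-0.22],[0,0,-0.23]])

```text
time_s: 9.43
position: [0.3503, -0.2994, 0.159]
tcp_rot: [0.0, 1.0, 0.03, -0.0]
ft_force: [1.2, 1.1, -0.5]
grip_width: 0.0233
```

apply_moves(grip=[10,10,10,10], slide=[[0,0,20],[0,0,50],[0,0,50],[0,0,50]], angular=[[0,0,0],[0,0,0],[0,0,0],[0,0,0]])

```text
time_s: 9.93
position: [0.3515, -0.2967, 0.1101]
tcp_rot: [-0.0, 0.999, 0.032, -0.0]
ft_force: [0.3, -0.4, -0.6]
grip_width: 0.0236
```

```bash
python3 look.py e wrist,side,scene
```

```text
10.075 [ 0.3523 -0.2975  0.1114] [0.0009 0.9995 0.0321 0.0008]
```

View pics/wrist_e.png

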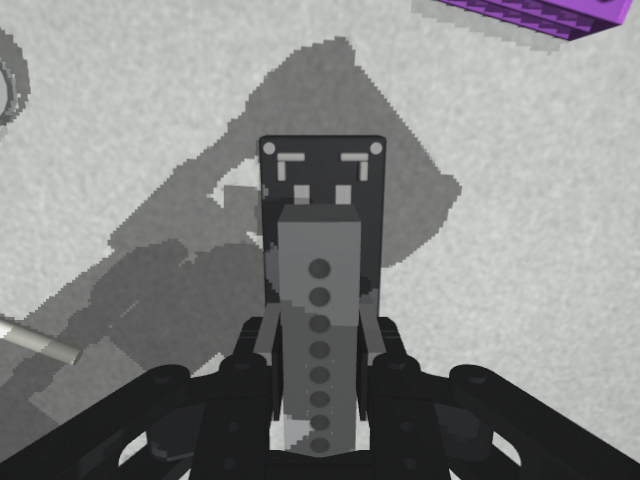

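View pics/side_e.png

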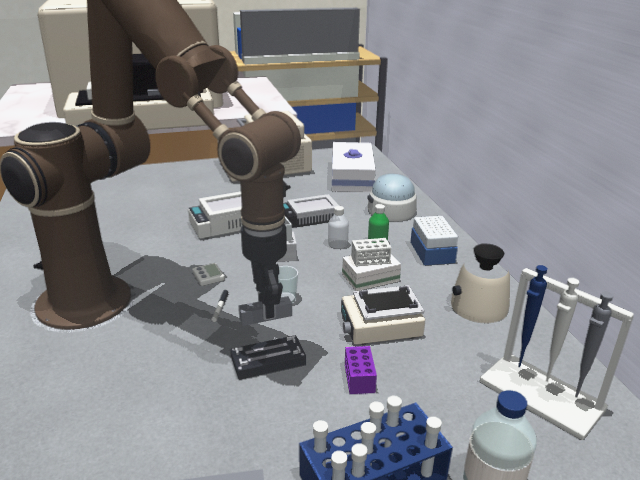

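apply_moves(grip=[10,10,10,10,10,10,10], slide=[[0,0,25],[0,0,50],[0,0,66],[0,0,73],[0,0,76],[0,0,78],[0,0,78]], angular=[[0,0,0],[0,0,0],[0,0,0],[0,0,0],[0,0,0],[0,0,0],[0,0,0]])

```text
time_s: 10.95
position: [0.3518, -0.2972, 0.0326]
tcp_rot: [0.0, 0.999, 0.032, 0.0]
ft_force: [-0.2, -0.3, -0.9]
grip_width: 0.0236
```

apply_moves(grip=[10,10,10], slide=[[0,0,1],[0,0,2],[0,0,2]], angular=[[0,0,0],[0,0,0],[0,0,0]])

```text
time_s: 11.32
position: [0.3517, -0.2972, 0.0308]
tcp_rot: [0.0, 0.999, 0.032, 0.0]
ft_force: [-1.3, 0.6, 4.8]
grip_width: 0.0232
```

```bash
python3 look.py f wrist,scene
```

```text
11.425 [ 0.3517 -0.2971  0.0308] [0.0002 0.9995 0.0319 0.0001]
```

View pics/wrist_f.png

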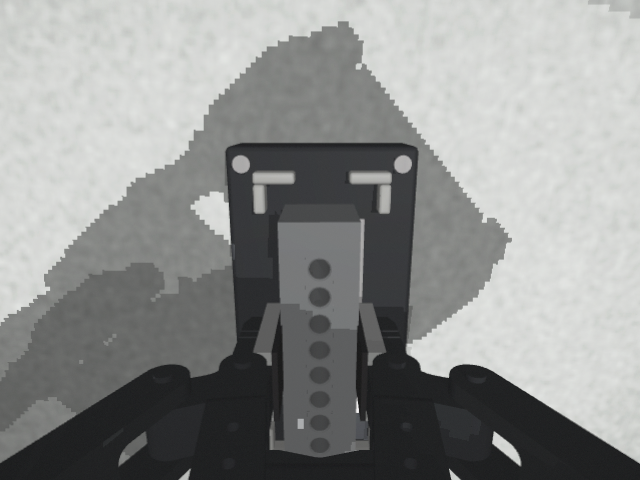

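apply_moves(grip=[45,45,45,45,45,45,45], slide=[[0,0,0],[0,0,0],[0,0,-2],[0,0,-15],[0,0,-50],[0,0,-90],[0,0,-120]], angular=[[0,0,0],[0,0,0],[0,0,0],[0,0,0],[0,0,0],[0,0,0],[0,0,0]])

```text
time_s: 12.3
position: [0.3521, -0.2975, 0.1529]
tcp_rot: [0.001, 0.999, 0.032, 0.001]
ft_force: [-0.1, -0.2, 0.2]
grip_width: 0.0452
```

```bash
python3 look.py g wrist,scene,side
```

```text
12.45 [ 0.3529 -0.2983  0.1529] [0.0022 0.9995 0.0319 0.002 ]
```

View pics/wrist_g.png

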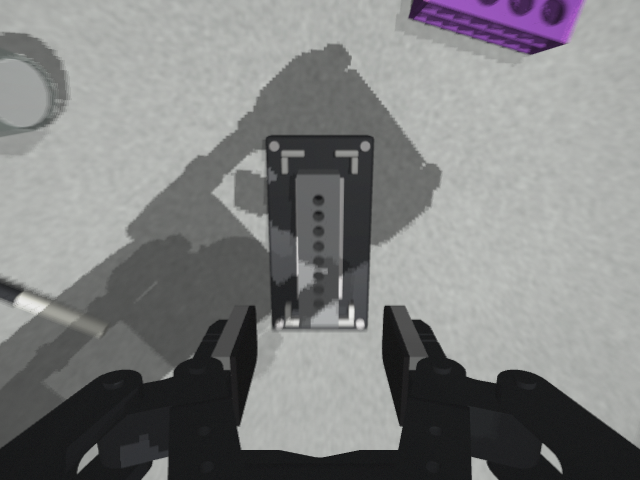

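Run:
```python
import cv2
from meas import *
print(pts('g','wrist',(0,0),1,[(318,200),(319,303)],.052).mean(0))
a=cv2.imread('pics/wrist0.png')[220:370,240:430];b=cv2.imread('pics/side0.png')[225:290,330:410]
cv2.imwrite('pics/f1.png',cv2.resize(a,None,fx=4,fy=4,interpolation=cv2.INTER_CUBIC))
cv2.imwrite('pics/f2.png',cv2.resize(b,None,fx=9,fy=9,interpolation=cv2.INTER_CUBIC))
```

```text
[ 0.3496 -0.297   0.052 ]
```

View pics/f1.png

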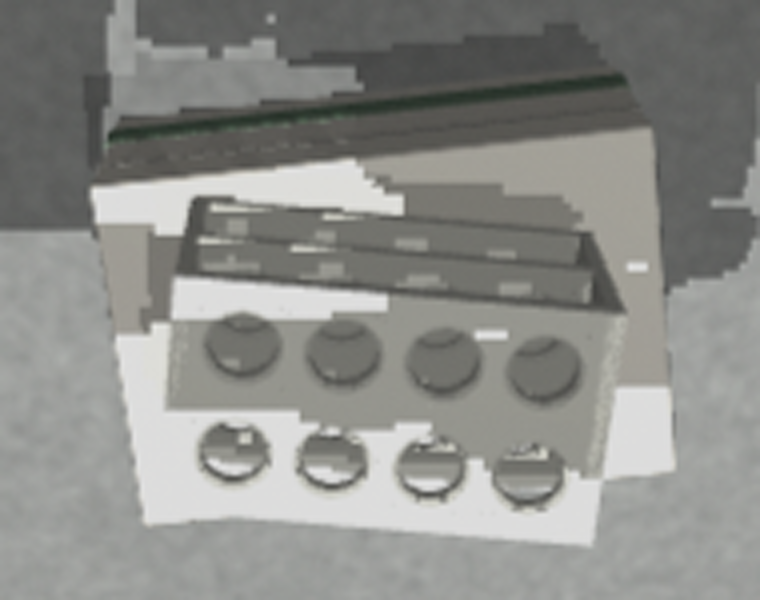

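View pics/f2.png

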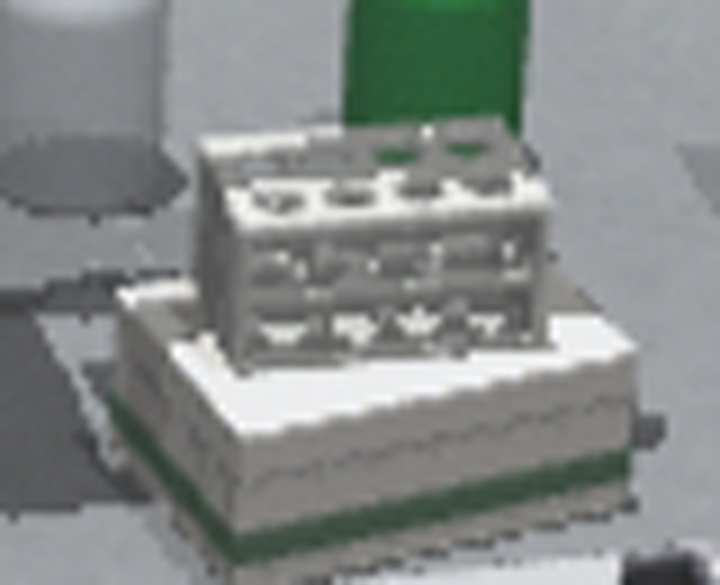

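apply_moves(grip=[50,60,70,70,70,70,70,70], slide=[[30,-21,-20],[75,-53,-40],[125,-88,-40],[175,-123,-40],[220,-155,-40],[265,-187,-40],[292,-206,-40],[300,-211,-40]], angular=[[0,0,0],[0,0,0.03],[0,0,0.06],[0,0,0.09],[0,0,0.12],[0,0,0.147],[0,0,0.147],[0,0,0.147]])

```text
time_s: 13.45
position: [0.6377, -0.0655, 0.1884]
tcp_rot: [-0.0, 0.999, -0.04, -0.001]
ft_force: [-0.8, -0.5, -0.1]
grip_width: 0.0704
```

```bash
sleep 0; python3 look.py h wrist tube_rack_center
```

```text
tube_rack_center wrist [([323.9, 241.6], 0.71)]
13.55 [ 0.6368 -0.0667  0.1887] [-0.      0.9992 -0.041  -0.0014]
```

View pics/wrist_h.png

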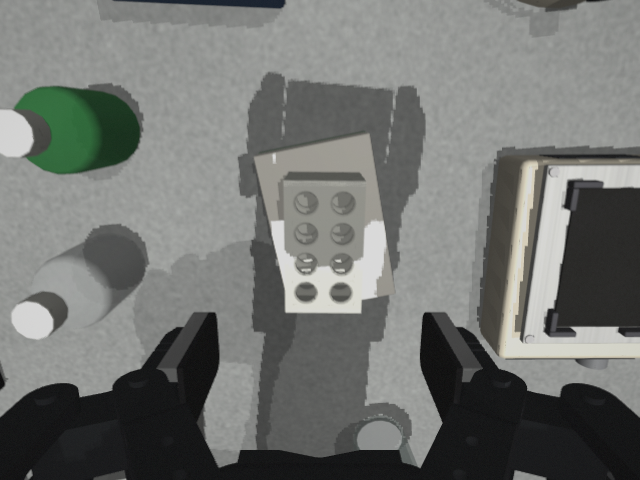

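Run:
```python
from meas import *
P=pts('h','wrist',(0,0),1,[(306.5,203),(306.5,234),(306.5,264),(306.5,292.5),(341,292.5),(341.5,263.5),(342,233.5),(342.5,203)],.090)
rep('r',P)
```

```text
r  ctr [ 0.6378 -0.0678]
   side 18.0 mm ang 174.9 deg [ 0.6656 -0.06  ]
   side 18.2 mm ang 174.9 deg [ 0.6476 -0.0584]
   side 18.0 mm ang 174.9 deg [ 0.6295 -0.0568]
   side 20.6 mm ang -94.6 deg [ 0.6116 -0.0552]
   side 18.3 mm ang -4.7 deg [ 0.61   -0.0757]
   side 18.2 mm ang -4.7 deg [ 0.6282 -0.0772]
   side 17.7 mm ang -4.7 deg [ 0.6463 -0.0787]
   side 20.2 mm ang 85.4 deg [ 0.6639 -0.0802]
```

apply_moves(grip=[70,70,70,70,70,70], slide=[[0,1,35],[0,1,75],[0,1,110],[0,1,125],[0,1,130],[0,1,130]], angular=[[0,0,0],[0,0,0],[0,0,0],[0,0,0],[0,0,0],[0,0,0]], force=40)

```text
time_s: 14.3
position: [0.638, -0.0687, 0.0613]
tcp_rot: [0.0, 0.999, -0.042, 0.001]
ft_force: [-0.0, -0.1, -0.2]
grip_width: 0.0698
```

apply_moves(grip=[35,35,35,35,35,35], slide=[[0,0,0],[0,0,0],[0,0,0],[0,0,0],[0,0,0],[0,0,0]], angular=[[0,0,0],[0,0,0],[0,0,0],[0,0,0],[0,0,0],[0,0,0]])

```text
time_s: 15.05
position: [0.6389, -0.0684, 0.0621]
tcp_rot: [0.0, 0.999, -0.042, 0.002]
ft_force: [-0.2, 0.1, 6.5]
grip_width: 0.0454
```

apply_moves(grip=[35,35,35,35,35,35,35], slide=[[0,0,-8],[0,0,-25],[0,0,-60],[0,0,-95],[0,0,-125],[0,0,-140],[0,0,-140]], angular=[[0,0,0],[0,0,0],[0,0,0],[0,0,0],[0,0,0],[0,0,0],[0,0,0]])

```text
time_s: 15.92
position: [0.6382, -0.0683, 0.2018]
tcp_rot: [0.0, 0.999, -0.042, 0.001]
ft_force: [0.4, 0.2, -0.9]
grip_width: 0.0452
```

apply_moves(grip=[35,35,35,35,35,35,35,35], slide=[[-5,-25,0],[-16,-75,0],[-28,-130,0],[-40,-185,0],[-52,-240,0],[-63,-290,0],[-70,-322,0],[-73,-333,0]], angular=[[0,0,0],[0,0,-0.03],[0,0,-0.06],[0,0,-0.09],[0,0,-0.12],[0,0,-0.157],[0,0,-0.157],[0,0,-0.157]])

```text
time_s: 16.92
position: [0.5906, 0.2711, 0.1981]
tcp_rot: [0.001, 0.999, 0.038, -0.002]
ft_force: [-0.3, -0.7, -1.8]
grip_width: 0.0453
```

apply_moves(grip=[35,35,35,35,35], slide=[[0,0,30],[0,0,75],[0,0,110],[0,0,120],[0,0,120]], angular=[[0,0,0],[0,0,0],[0,0,0],[0,0,0],[0,0,0]])

```text
time_s: 17.55
position: [0.592, 0.2687, 0.0795]
tcp_rot: [0.0, 0.999, 0.036, -0.001]
ft_force: [-0.1, -0.1, -0.2]
grip_width: 0.0452
```

```bash
python3 look.py i wrist,scene,side
```

```text
17.7 [0.5941 0.27   0.0824] [-0.0005  0.9993  0.0367  0.0018]
```

View pics/wrist_i.png

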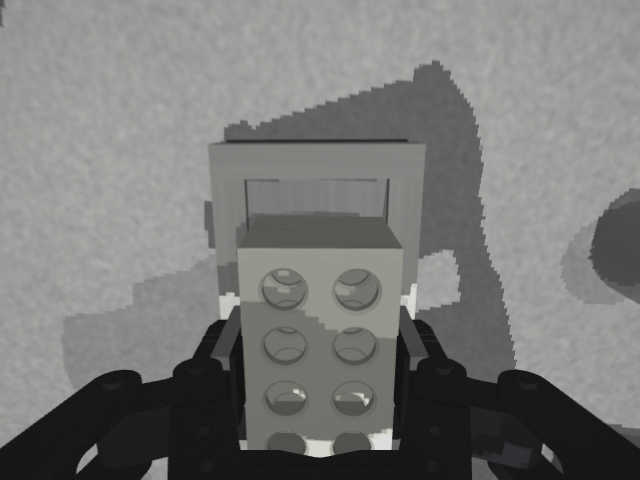

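View pics/scene_i.png

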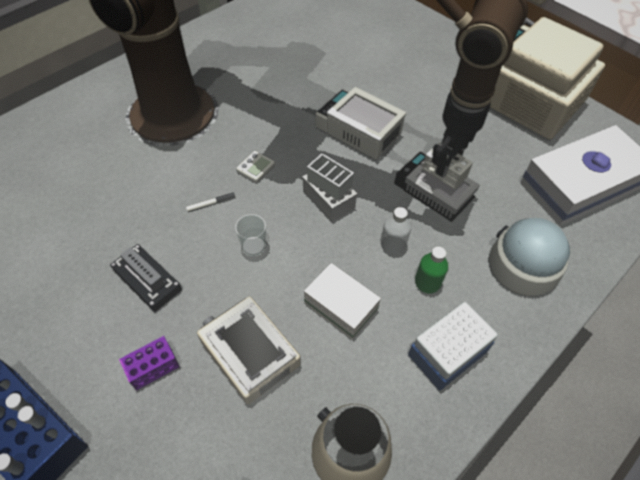

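apply_moves(grip=[35,35,35,35,35,35], slide=[[0,0,12],[0,0,22],[0,0,27],[0,0,29],[0,0,29],[0,0,29]], angular=[[0,0,0],[0,0,0],[0,0,0],[0,0,0],[0,0,0],[0,0,0]])

```text
time_s: 18.45
position: [0.5927, 0.2698, 0.0516]
tcp_rot: [-0.0, 0.999, 0.037, 0.0]
ft_force: [-0.2, 0.0, -0.3]
grip_width: 0.0453
```

apply_moves(grip=[35,35,35], slide=[[0,0,1],[0,0,2],[0,0,2]], angular=[[0,0,0],[0,0,0],[0,0,0]])

```text
time_s: 18.82
position: [0.5926, 0.2698, 0.0502]
tcp_rot: [-0.0, 0.999, 0.037, 0.0]
ft_force: [-1.9, 0.6, 5.0]
grip_width: 0.0457
```

apply_moves(grip=[65,65,65,65,65,65,65,65], slide=[[0,0,0],[0,0,0],[0,0,-1],[0,0,-10],[0,0,-40],[0,0,-80],[0,0,-120],[0,0,-150]], angular=[[0,0,0],[0,0,0],[0,0,0],[0,0,0],[0,0,0],[0,0,0],[0,0,0],[0,0,0]])

```text
time_s: 19.82
position: [0.5932, 0.27, 0.2024]
tcp_rot: [-0.001, 0.999, 0.037, 0.002]
ft_force: [0.4, 0.5, -0.8]
grip_width: 0.0649
```

```bash
python3 look.py j wrist tube_rack_center
```

```text
tube_rack_center wrist [([323.3, 235.5], 0.72)]
19.925 [0.5956 0.271  0.2052] [-0.0017  0.9993  0.0369  0.0049]
```

View pics/wrist_j.png

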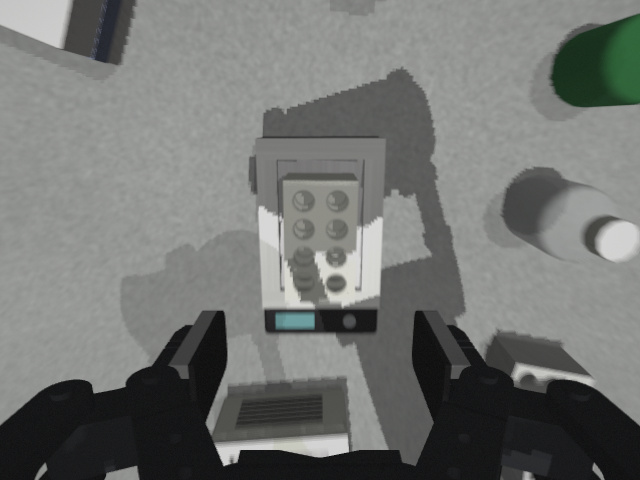

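apply_moves(grip=[75,75,75,75,75,75,75], slide=[[-20,20,-10],[-55,57,-25],[-95,98,-41],[-130,134,-41],[-155,160,-41],[-163,168,-41],[-163,168,-41]], angular=[[0,0,0],[0,0,-0.02],[0,0,-0.047],[0,0,-0.047],[0,0,-0.047],[0,0,-0.047],[0,0,-0.047]])

```text
time_s: 20.8
position: [0.4421, 0.0901, 0.24]
tcp_rot: [-0.0, 0.998, 0.06, 0.0]
ft_force: [-0.1, 0.3, -0.8]
grip_width: 0.0753
```

```bash
python3 look.py k wrist,scene,side reservoir_center,tube_block_center
python3 - <<'E'
import cv2
im=cv2.imread('pics/wrist_k.png')
cv2.imwrite('pics/k1.png',cv2.resize(im[150:310,250:390],None,fx=4.5,fy=4.5,interpolation=cv2.INTER_CUBIC))
E
```

```text
reservoir_center wrist [([316.4, 222.2], 0.8)]
tube_block_center wrist [([318.3, 221.4], 0.2)]
reservoir_center scene [([326.6, 176.6], 0.76), ([141.6, 271.0], 0.74)]
tube_block_center scene [([329.6, 192.7], 0.89), ([250.5, 342.8], 0.59)]
reservoir_center side [([275.0, 233.2], 0.67)]
tube_block_center side [([270.8, 246.4], 0.6)]
21.25 [0.4424 0.0905 0.2401] [-0.      0.9982  0.0607 -0.0001]
```

View pics/k1.png

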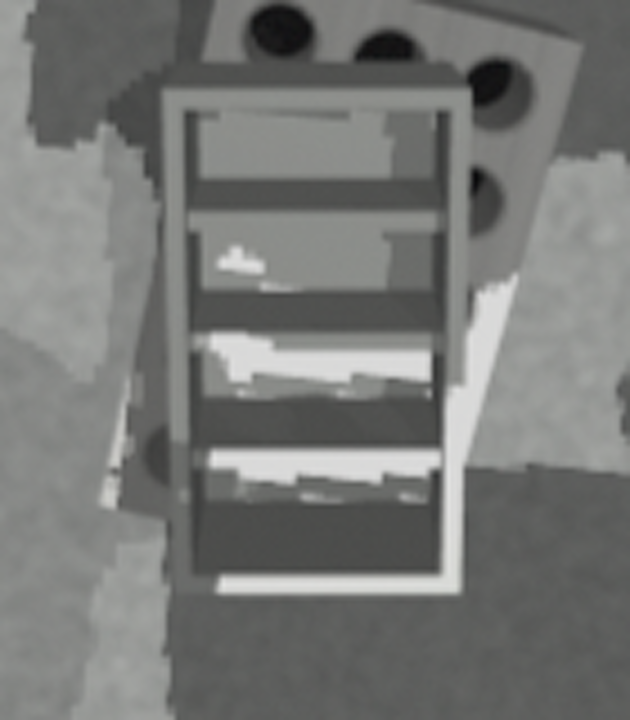

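Run:
```python
from meas import *
f=lambda P,z:pts('k','wrist',(250,150),4.5,P,z)
rep('res',f([(163,88),(471,88),(461,594),(175,594)],.090))
rep('block',f([(214,-5),(583,42),(100,503)],.048))
```

```text
res  ctr [0.4431 0.09  ]
   side 45.7 mm ang -83.1 deg [0.4801 0.1176]
   side 80.2 mm ang -173.0 deg [0.4856 0.0722]
   side 45.8 mm ang 96.9 deg [0.406  0.0624]
   side 80.2 mm ang 7.0 deg [0.4006 0.1078]
block  ctr [0.461  0.0961]
   side 62.6 mm ang -90.3 deg [0.4916 0.1133]
   side 117.3 mm ang 141.1 deg [0.4914 0.0507]
   side 92.2 mm ang -6.9 deg [0.4001 0.1243]
```

apply_moves(grip=[70,70,70,70,70,70,70], slide=[[1,0,35],[1,0,80],[1,0,125],[1,0,160],[1,0,175],[1,0,180],[1,0,180]], angular=[[0,0,0],[0,0,0],[0,0,0],[0,0,0],[0,0,0],[0,0,0],[0,0,0]], force=40)

```text
time_s: 22.12
position: [0.4442, 0.0904, 0.0611]
tcp_rot: [-0.0, 0.998, 0.06, 0.001]
ft_force: [0.1, 0.4, -0.1]
grip_width: 0.07
```

apply_moves(grip=[35,35,35,35,35,35], slide=[[0,0,0],[0,0,0],[0,0,0],[0,0,0],[0,0,0],[0,0,0]], angular=[[0,0,0],[0,0,0],[0,0,0],[0,0,0],[0,0,0],[0,0,0]])

```text
time_s: 22.88
position: [0.4447, 0.0905, 0.0617]
tcp_rot: [-0.0, 0.998, 0.06, 0.002]
ft_force: [-0.5, -0.3, 6.1]
grip_width: 0.0449
```

apply_moves(grip=[35,35,35,35,35,35,35], slide=[[0,0,-8],[0,0,-25],[0,0,-60],[0,0,-95],[0,0,-125],[0,0,-140],[0,0,-140]], angular=[[0,0,0],[0,0,0],[0,0,0],[0,0,0],[0,0,0],[0,0,0],[0,0,0]])

```text
time_s: 23.75
position: [0.4436, 0.0903, 0.201]
tcp_rot: [-0.0, 0.998, 0.06, 0.001]
ft_force: [0.0, 0.4, -1.0]
grip_width: 0.0452
```

```bash
python3 look.py l wrist,scene
```

```text
23.85 [0.4421 0.0901 0.1991] [ 0.0001  0.9982  0.0603 -0.0011]
```

View pics/wrist_l.png

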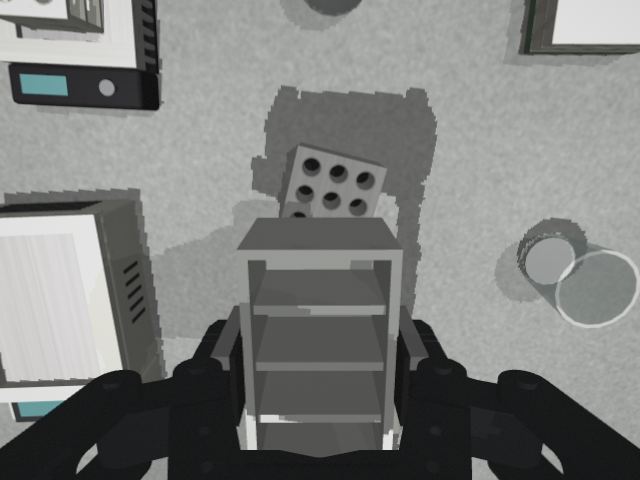

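apply_moves(grip=[35,35,35,35,35,35,35,35], slide=[[8,25,0],[27,78,0],[46,134,0],[66,193,0],[86,250,0],[104,305,0],[117,343,0],[122,357,0]], angular=[[0,0,0],[0,0,0.04],[0,0,0.08],[0,0,0.12],[0,0,0.16],[0,0,0.188],[0,0,0.188],[0,0,0.188]])

```text
time_s: 24.85
position: [0.6067, -0.2512, 0.1975]
tcp_rot: [-0.001, 0.999, -0.035, -0.002]
ft_force: [-0.3, 1.1, -0.1]
grip_width: 0.0452
```

apply_moves(grip=[35,35,35,35,35], slide=[[0,0,30],[0,0,70],[0,0,90],[0,0,95],[0,0,95]], angular=[[0,0,0],[0,0,0],[0,0,0],[0,0,0],[0,0,0]])

```text
time_s: 25.48
position: [0.6078, -0.2493, 0.1058]
tcp_rot: [0.0, 0.999, -0.033, 0.0]
ft_force: [-0.4, 0.4, -0.5]
grip_width: 0.0452
```

```bash
python3 look.py m wrist,scene
```

```text
25.575 [ 0.6086 -0.2498  0.1071] [ 0.0006  0.9994 -0.0335  0.0014]
```

View pics/wrist_m.png

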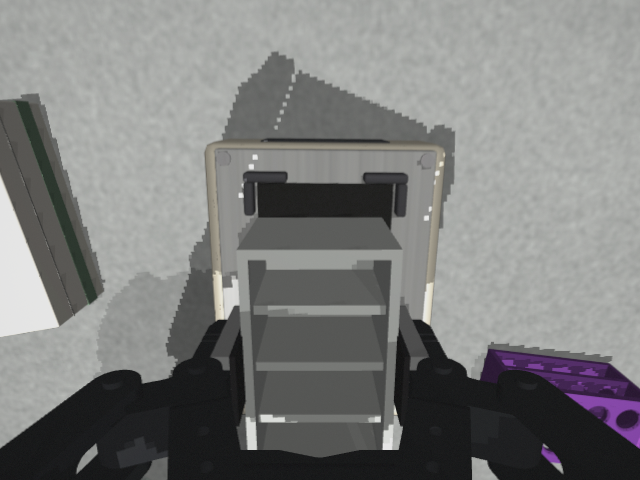

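View pics/scene_m.png

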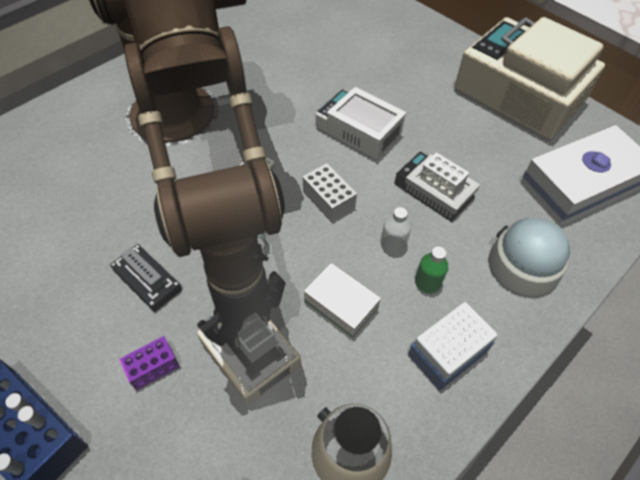

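apply_moves(grip=[35,35,35,35,35,35], slide=[[0,0,12],[0,0,20],[0,0,24],[0,0,26],[0,0,26],[0,0,26]], angular=[[0,0,0],[0,0,0],[0,0,0],[0,0,0],[0,0,0],[0,0,0]])

```text
time_s: 26.32
position: [0.6075, -0.2496, 0.0795]
tcp_rot: [0.0, 0.999, -0.034, 0.0]
ft_force: [-0.9, 0.3, -1.2]
grip_width: 0.0452
```

apply_moves(grip=[35,35,35], slide=[[0,0,1],[0,0,2],[0,0,2]], angular=[[0,0,0],[0,0,0],[0,0,0]])

```text
time_s: 26.7
position: [0.6075, -0.2495, 0.0779]
tcp_rot: [0.0, 0.999, -0.034, 0.0]
ft_force: [-2.2, 0.2, 1.6]
grip_width: 0.0455
```

One more millimetre, then release.

apply_moves(grip=[35,35], slide=[[0,0,1],[0,0,1]], angular=[[0,0,0],[0,0,0]])

```text
time_s: 26.95
position: [0.6075, -0.2495, 0.0778]
tcp_rot: [0.0, 0.999, -0.034, 0.0]
ft_force: [-2.6, 0.2, 6.8]
grip_width: 0.0454
```

apply_moves(grip=[65,65,65,65,65,65,65,65], slide=[[0,0,0],[0,0,0],[0,0,-1],[0,0,-10],[0,0,-40],[0,0,-80],[0,0,-120],[0,0,-140]], angular=[[0,0,0],[0,0,0],[0,0,0],[0,0,0],[0,0,0],[0,0,0],[0,0,0],[0,0,0]])

```text
time_s: 27.95
position: [0.6088, -0.2501, 0.22]
tcp_rot: [0.001, 0.999, -0.034, 0.002]
ft_force: [0.4, 0.7, -0.1]
grip_width: 0.0649
```

```bash
python3 look.py n wrist reservoir_center
```

```text
reservoir_center wrist [([317.8, 239.7], 0.82)]
28.05 [ 0.6091 -0.2503  0.2198] [ 0.0013  0.9994 -0.0336  0.0029]
```

View pics/wrist_n.png

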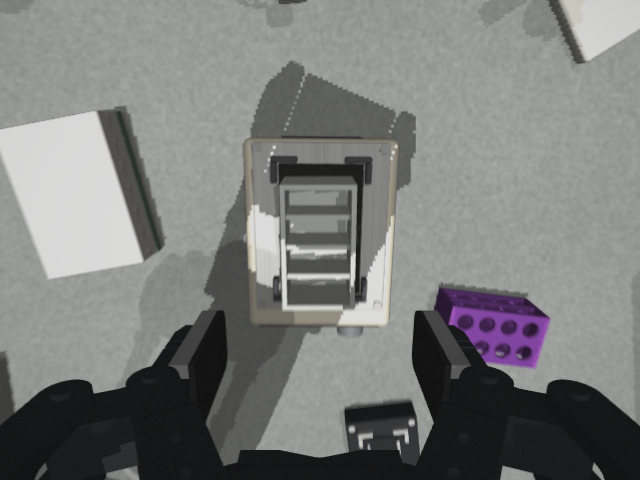

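apply_moves(grip=[70,80,85,85,85,85,85,85], slide=[[-14,-25,-10],[-40,-72,-23],[-68,-121,-23],[-98,-174,-23],[-128,-226,-23],[-156,-276,-23],[-175,-310,-23],[-183,-325,-23]], angular=[[0,0,0],[0,0,0.02],[0,0,0.052],[0,0,0.052],[0,0,0.052],[0,0,0.052],[0,0,0.052],[0,0,0.052]])

```text
time_s: 29.05
position: [0.4443, 0.0885, 0.2374]
tcp_rot: [0.0, 0.998, -0.058, -0.002]
ft_force: [-0.1, 0.2, 0.3]
grip_width: 0.0847
```

```bash
python3 look.py o wrist,scene,side tube_block_center
python3 - <<'E'
import cv2
im=cv2.imread('pics/wrist_o.png')
cv2.imwrite('pics/o1.png',cv2.resize(im[140:300,250:390],None,fx=4.5,fy=4.5,interpolation=cv2.INTER_CUBIC))
E
```

```text
tube_block_center wrist [([323.2, 208.4], 0.91)]
tube_block_center scene [([328.5, 192.2], 0.79), ([395.6, 230.0], 0.5)]
tube_block_center side [([270.9, 246.8], 0.89)]
29.35 [0.4471 0.0861 0.239 ] [ 0.0003  0.9982 -0.0602 -0.    ]
```

View pics/o1.png

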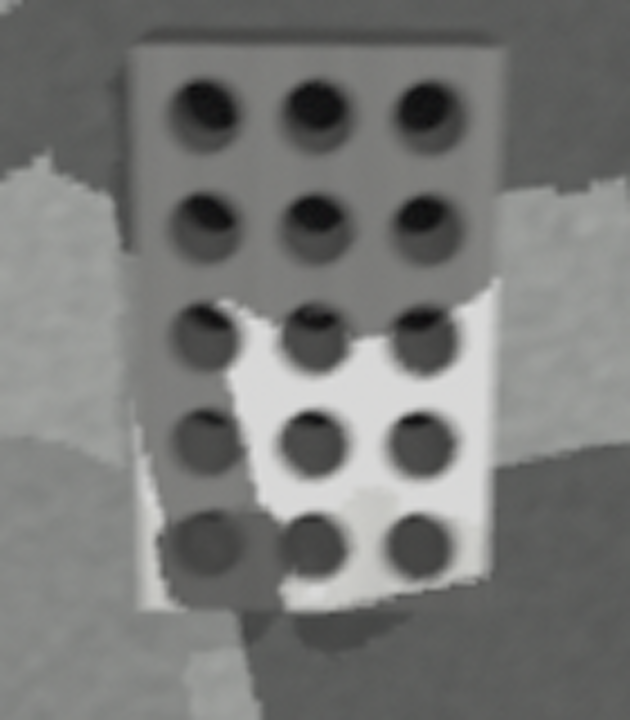

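Run:
```python
from meas import *
f=lambda P,z:pts('o','wrist',(250,140),4.5,P,z)
rep('holes',f([(205,115),(430,117),(419,546),(207,545)],.048))
rep('corners',f([(131,46),(507,47),(490,578),(138,610)],.048))
```

```text
holes  ctr [0.4452 0.0885]
   side 37.8 mm ang -97.2 deg [0.4853 0.1024]
   side 75.9 mm ang 172.8 deg [0.4805 0.0649]
   side 38.0 mm ang 83.0 deg [0.4052 0.0745]
   side 76.1 mm ang -7.3 deg [0.4098 0.1122]
corners  ctr [0.4463 0.0882]
   side 62.5 mm ang -96.9 deg [0.4979 0.1131]
   side 93.5 mm ang 173.0 deg [0.4905 0.051 ]
   side 63.8 mm ang 88.8 deg [0.3977 0.0624]
   side 99.8 mm ang -7.5 deg [0.399  0.1262]
```

apply_moves(grip=[85,85,85,85,85,85,85,85], slide=[[0,-2,35],[0,-2,85],[0,-2,135],[0,-2,180],[0,-2,210],[0,-2,223],[0,-2,226],[0,-2,226]], angular=[[0,0,0],[0,0,0.006],[0,0,0.006],[0,0,0.006],[0,0,0.006],[0,0,0.006],[0,0,0.006],[0,0,0.006]], force=80)

```text
time_s: 30.35
position: [0.448, 0.089, 0.0141]
tcp_rot: [-0.0, 0.998, -0.063, 0.001]
ft_force: [0.5, 1.0, -0.1]
grip_width: 0.0851
```

apply_moves(grip=[50,50,50,50,50,50], slide=[[0,0,0],[0,0,0],[0,0,0],[0,0,0],[0,0,0],[0,0,0]], angular=[[0,0,0],[0,0,0],[0,0,0],[0,0,0],[0,0,0],[0,0,0]])

```text
time_s: 31.1
position: [0.4483, 0.089, 0.0149]
tcp_rot: [0.0, 0.998, -0.062, 0.002]
ft_force: [-1.4, -2.1, 4.7]
grip_width: 0.0614
```

apply_moves(grip=[50,50,50,50,50,50,50], slide=[[0,0,-5],[0,0,-20],[0,0,-55],[0,0,-95],[0,0,-130],[0,0,-146],[0,0,-146]], angular=[[0,0,0],[0,0,0],[0,0,0],[0,0,0],[0,0,0],[0,0,0],[0,0,0]])

```text
time_s: 31.98
position: [0.4474, 0.0892, 0.1603]
tcp_rot: [-0.0, 0.998, -0.063, 0.001]
ft_force: [-0.0, -0.7, -4.6]
grip_width: 0.0608
```

```bash
python3 look.py p wrist,scene,side
```

```text
32.125 [0.4451 0.0889 0.1576] [ 0.0003  0.998  -0.0626 -0.0018]
```

View pics/wrist_p.png

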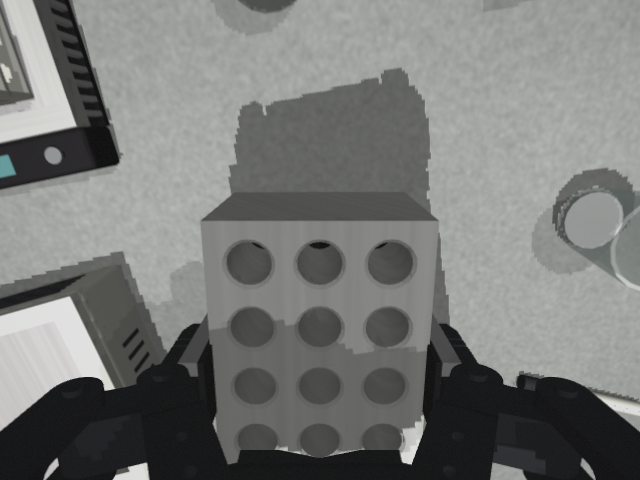

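View pics/side_p.png

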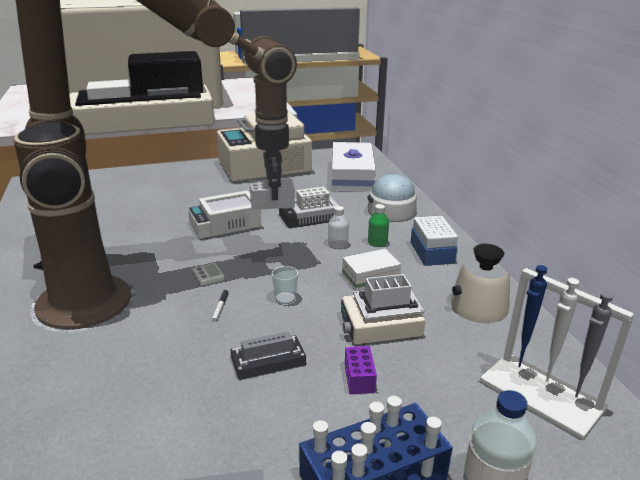

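apply_moves(grip=[50,50,50,50,50,50,50], slide=[[-10,-18,0],[-32,-55,0],[-57,-98,0],[-80,-138,0],[-97,-168,0],[-103,-180,0],[-103,-180,0]], angular=[[0,0,-0.03],[0,0,-0.08],[0,0,-0.13],[0,0,-0.19],[0,0,-0.24],[0,0,-0.283],[0,0,-0.283]])

```text
time_s: 33.0
position: [0.3663, 0.2804, 0.1581]
tcp_rot: [0.001, 0.997, 0.08, -0.001]
ft_force: [0.0, 0.3, -4.8]
grip_width: 0.061
```

apply_moves(grip=[50,50,50,50,50], slide=[[0,0,20],[0,0,45],[0,0,55],[0,0,55],[0,0,55]], angular=[[0,0,0],[0,0,0],[0,0,0],[0,0,0],[0,0,0]])

```text
time_s: 33.62
position: [0.368, 0.2807, 0.1051]
tcp_rot: [-0.0, 0.997, 0.078, 0.001]
ft_force: [-0.0, -0.6, -3.8]
grip_width: 0.0611
```

```bash
python3 look.py q wrist,scene,side
```

```text
33.775 [0.3679 0.281  0.1052] [-0.0005  0.9969  0.0787  0.0009]
```

View pics/wrist_q.png

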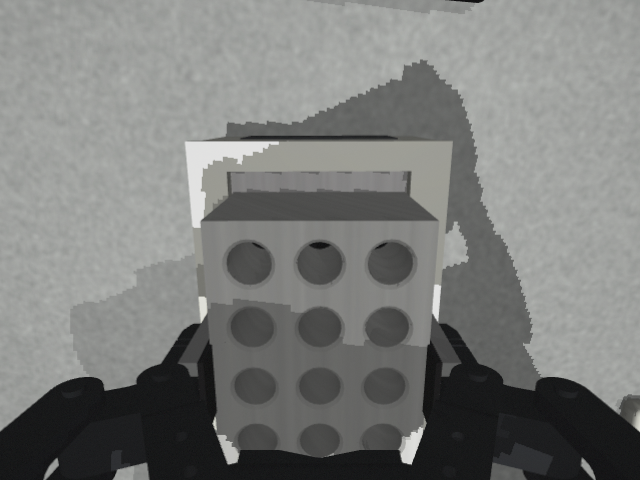

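View pics/scene_q.png

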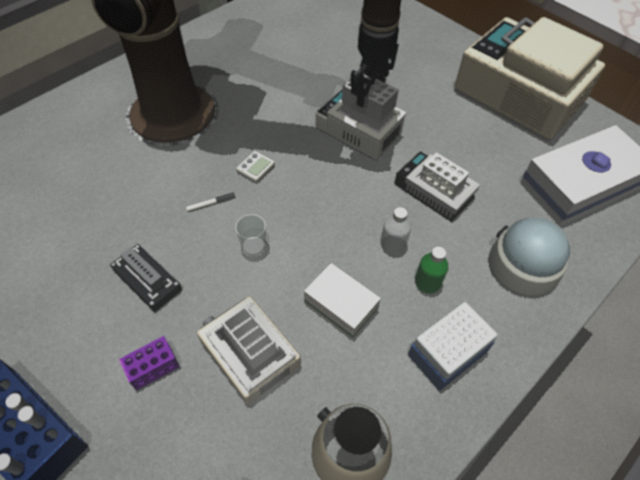

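apply_moves(grip=[50,50,50,50,50,50], slide=[[0,0,10],[0,0,18],[0,0,23],[0,0,26],[0,0,28],[0,0,28]], angular=[[0,0,0],[0,0,0],[0,0,0],[0,0,0],[0,0,0],[0,0,0]])

```text
time_s: 34.52
position: [0.3671, 0.2806, 0.0762]
tcp_rot: [0.0, 0.997, 0.079, -0.0]
ft_force: [-0.2, -0.3, -4.6]
grip_width: 0.061
```

apply_moves(grip=[50,50,50,50], slide=[[0,0,1],[0,0,2],[0,0,3],[0,0,3]], angular=[[0,0,0],[0,0,0],[0,0,0],[0,0,0]])

```text
time_s: 35.02
position: [0.3673, 0.2807, 0.0749]
tcp_rot: [0.0, 0.997, 0.079, -0.0]
ft_force: [-4.3, -2.5, 9.4]
grip_width: 0.0608
```

apply_moves(grip=[84,84,84,84,84,84,84,84], slide=[[0,0,-1],[0,0,-2],[0,0,-2],[0,0,-10],[0,0,-40],[0,0,-80],[0,0,-120],[0,0,-140]], angular=[[0,0,0],[0,0,0],[0,0,0],[0,0,0],[0,0,0],[0,0,0],[0,0,0],[0,0,0]])

```text
time_s: 36.02
position: [0.3683, 0.2814, 0.2164]
tcp_rot: [-0.001, 0.997, 0.079, 0.002]
ft_force: [0.1, -0.6, -0.4]
grip_width: 0.0838
```

apply_moves(grip=[84,84,84,84,84,84], slide=[[0,20,-40],[0,60,-90],[0,90,-140],[0,110,-160],[0,110,-160],[0,110,-160]], angular=[[0,0,0],[0,0,0],[0,0,0],[0,0,0],[0,0,0],[0,0,0]])

```text
time_s: 36.78
position: [0.3836, 0.1722, 0.3722]
tcp_rot: [-0.0, 0.997, 0.079, -0.001]
ft_force: [-0.2, 0.8, -0.5]
grip_width: 0.0841
```

```bash
python3 look.py r wrist,scene,side tube_block_center,tube_rack_center,reservoir_center,strip_rack_center,beaker_center,buffer_bottle_center
```

```text
tube_block_center wrist [([212.6, 196.7], 0.61)]
tube_rack_center wrist []
reservoir_center wrist []
strip_rack_center wrist []
beaker_center wrist [([570.8, 183.8], 0.9)]
buffer_bottle_center wrist []
tube_block_center scene [([370.3, 107.1], 0.77)]
tube_rack_center scene [([443.4, 177.4], 0.63), ([149.7, 363.1], 0.59)]
reservoir_center scene [([245.8, 337.8], 0.71)]
strip_rack_center scene [([140.2, 271.2], 0.87), ([442.9, 180.3], 0.41)]
beaker_center scene [([251.2, 236.5], 0.86)]
buffer_bottle_center scene [([395.7, 229.1], 0.84), ([432.5, 265.5], 0.6)]
tube_block_center side [([226.7, 193.7], 0.64)]
tube_rack_center side [([358.8, 369.7], 0.93), ([311.7, 198.9], 0.81)]
reservoir_center side [([384.8, 292.5], 0.74)]
strip_rack_center side [([269.7, 347.5], 0.93)]
beaker_center side [([282.1, 285.6], 0.94)]
buffer_bottle_center side [([375.4, 223.2], 0.91), ([339.1, 223.7], 0.63)]
37.825 [0.3843 0.1719 0.3733] [-0.      0.9969  0.0788  0.    ]
```

View pics/wrist_r.png

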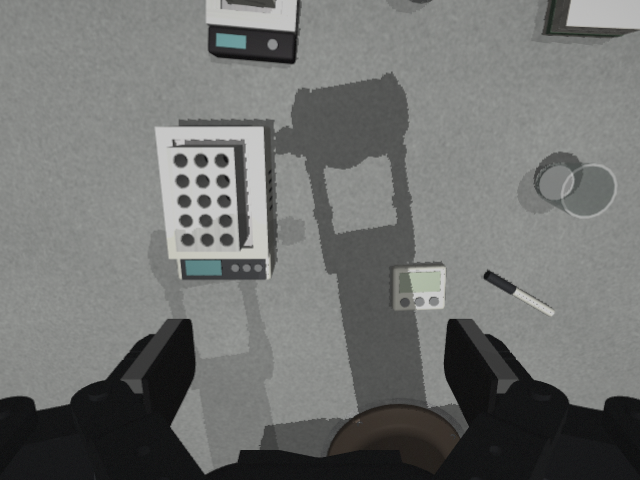

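View pics/scene_r.png

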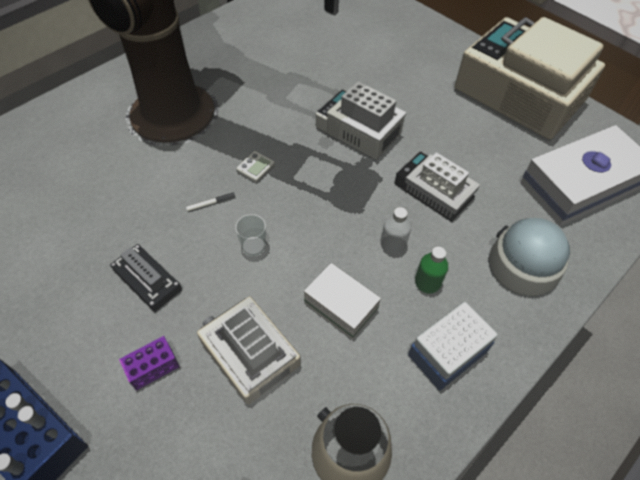

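View pics/side_r.png

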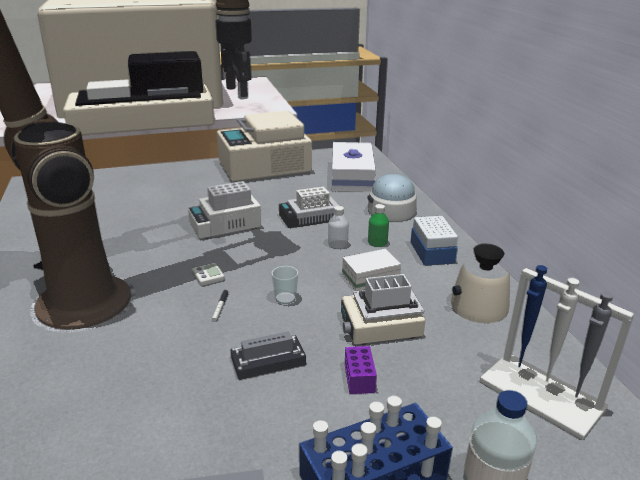

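Everything is in place; a numeric check of each piece against its seat.

Run:
```python
from meas import *
M=pickle.load(open('pics/m_r.pkl','rb'))
P=lambda t,L,z:pts(t,'wrist',(0,0),1,L,z)
b=P('r',[(180.5,160.5),(221.5,160.5),(227,240),(187.5,240.5)],.108);rep('block (seat .3643 .2802 9.1deg)',b)
rep('rack (seat .5928 .2696 4.3)',P('j',[(303.5,201),(337.5,201),(336.5,284),(304.5,284)],.078))
rep('res (seat .6075 -.2497 -3.8)',P('n',[(280,178),(357,178),(355,309),(282,309)],.106))
rep('strip (seat .3513 -.2971 3.7)',P('g',[(318,200),(319,303)],.052))
for n,a in dict(block=[(370.3,107.1),(226.7,193.7)],rack=[(443.4,177.4),(311.7,198.9)],res=[(245.8,337.8),(384.8,292.5)],strip=[(140.2,271.2),(269.7,347.5)],beaker=[(251.2,236.5),(282.1,285.6)],bottle=[(395.7,229.1),(339.1,223.7)],bottle0=[(397.3,230.4),(336.8,225)]).items():
    print(n,*tri([(M['scene'],a[0]),(M['side'],a[1])]))
```

```text
block (seat .3643 .2802 9.1deg)  ctr [0.3644 0.2801]
   side 37.8 mm ang -80.9 deg [0.3992 0.3049]
   side 76.2 mm ang -170.6 deg [0.4051 0.2675]
   side 38.5 mm ang 99.8 deg [0.3299 0.2551]
   side 76.7 mm ang 8.9 deg [0.3234 0.293 ]
rack (seat .5928 .2696 4.3)  ctr [0.5902 0.2695]
   side 21.2 mm ang -85.8 deg [0.6169 0.2821]
   side 55.1 mm ang -175.8 deg [0.6185 0.261 ]
   side 21.1 mm ang 94.2 deg [0.5635 0.257 ]
   side 55.2 mm ang 4.3 deg [0.5619 0.278 ]
res (seat .6075 -.2497 -3.8)  ctr [ 0.6071 -0.2493]
   side 45.4 mm ang -93.9 deg [ 0.6505 -0.2295]
   side 83.8 mm ang 176.6 deg [ 0.6474 -0.2748]
   side 47.0 mm ang 86.1 deg [ 0.5637 -0.2699]
   side 83.8 mm ang -4.4 deg [ 0.5669 -0.223 ]
strip (seat .3513 -.2971 3.7)  ctr [ 0.3496 -0.297 ]
   side 63.2 mm ang -175.9 deg [ 0.3812 -0.2948]
   side 63.2 mm ang 4.1 deg [ 0.3181 -0.2993]
block [0.3614 0.2911 0.0827] [np.float64(6.7), np.float64(6.7)]
rack [0.5893 0.2713 0.0529] [np.float64(3.7), np.float64(3.7)]
res [ 0.5997 -0.2521  0.0826] [np.float64(2.9), np.float64(2.9)]
strip [ 0.3524 -0.3034  0.0388] [np.float64(0.1), np.float64(0.1)]
beaker [ 0.4233 -0.1014  0.0323] [np.float64(3.7), np.float64(3.7)]
bottle [0.613  0.0959 0.0613] [np.float64(2.7), np.float64(2.7)]
bottle0 [0.6115 0.1038 0.052 ] [np.float64(5.1), np.float64(5.1)]
```

All agree.

```bash
python3 -c "
from rig import r
print(r.hand_in()); print(r.state()['time_s'])"
```

```text
the job is handed in; nothing more can be done
None
the job is handed in; nothing more can be done
```

I took the stack apart and stood each piece in its own seat: strip rack on the magnet stand, white tube rack on the chill plate, reservoir on the shaker, tube block in the dry bath. I handed the job in at about 38 s. `hand_in` gives no verdict, so I don't know the judged result.

**Set-down:** I lowered each piece until the wrist force showed contact of about 5–10 N, then released it.

**Wrist-camera checks after release** (seat limit 13 mm):

| Piece | Offset from seat centre | Angle off |
|---|---|---|
| Tube block | under 1 mm | under 1° |
| Reservoir | under 1 mm | under 1° |
| Tube rack | 2.6 mm | under 1° |
| Strip rack | 1.7 mm | under 1° |

**Heights:** The heights at contact matched the seat floors, and all four pieces look upright in the last scene and side pictures. The two-camera heights agree to about 3 mm.

**Bystanders:** The beaker and buffer bottle stand upright. The beaker is unmoved within 5 mm and the bottle within about 8 mm, both inside the networks' scatter.

**Disagreements:**
- The coarser scene and side network estimate put the block 11 mm off in y and the reservoir about 8 mm off in x. I trusted the closer wrist measurements instead.
- The networks often picked the purple rack and the green bottle. I ignored both and left them untouched.

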